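# Set out the hot-drinks corner of the dessert table

### The arm

A 7-joint arm with a two-finger parallel gripper is mounted at the origin on the work surface. World frame = base frame: x ahead of the robot, y to its left, z up, the work surface at z = 0. Lengths are in m, angles in degrees, forces in N, time in s.
With the tool pointing down it reaches from about 0.4 to 0.85 m from the base axis. Payload 4.5 kg.
Tool frame: the origin (TCP) lies midway between the tips of the shut fingers; the grasp point (between the pads) lies 19 mm behind it (robot.tcp_to_grasp is the distance from the TCP to the grasp point, in m); z points along the fingers, y is the direction in which the jaws open and shut (so a half turn about z gives the same grasp; the last joint's range is limited). The gripper opens to 85 mm and grips with 20 to 120 N. Pads are 22 mm wide; open, the fingers measure 114 mm over their backs; the gripper's body (76 mm by 85 mm) begins 54 mm behind the grasp point. The pads swing forward as they close: fully open they stand 13 mm farther back than shut.
Start: joints at [72.067, 39.483, -11.15, 89.685, 9.013, 51.709, -12.324], TCP at [0.212, -0.588, 0.195] pointing down, gripper open.
Joint ranges: [-172.22, 172.22], [-26.19, 119.32], [-84.43, 86.54], [7.71, 146.69], [-57.33, 237.33], [2.42, 119.75], [-152.13, 152.13]. Speed limits (degrees/s): [147.25, 147.25, 180, 180, 180, 180, 180].

### API

Orientations are given as a 3x3 rotation matrix whose columns are the frame's x, y, z axes.
In Python, from station import get_obs, capture, camera_info, robot gives the robot as it stands. The module is installed in compiled form; this text tells all that it offers.
- The arm moves only by the tool send_rows, never from a script. Its arguments are lists of equal length, an entry for each row: "travel": the shift along the tool's x, y, z in mm, a list of three; "spin": the turn about the tool's z in degrees. A call has 1 to 5 rows; each row shifts and turns the commanded pose from where the row before left it, along the tool's axes as they then stand; what a row does not reach is not made up. A row lasts 1/8 s, in which the tool goes at most 62.5 mm and 10.7 degrees, less where a joint would pass 70% of its speed; a pose out of reach is approached as far as the arm can. A call is refused whole if a number of a shift passes 62.5 or a number of a turn 10.7, either way. A call with a gripper value outside its range is refused whole. "claw" is the closure, from -1 (fully open) to 1 (shut), set as the call begins (left out, the last holds). The fingers move at their own pace and stop on an object; the grip force is fixed at half the most. Time passes only in rows, so rows that do not move let the fingers close. It gives the time, the measured TCP pose, the force and the opening at its end, in the units of the state.
- get_obs(): the state, without advancing time (a new reading comes with each control period).
- capture(name): name is "scene" or "side" or "wrist"; returns (picture, depth): 400x640x3 uint8, red, green, blue; 400x640 float32, m along the optical axis (not along the pixel's ray), 0 where there is no reading.
- camera_info(name): a dict with "intrinsics" (3x3 intrinsics, pixels), "R" (3x3) and "t" (3): a world point X has camera coordinates R X + t; the wrist camera has in their place "mount" (4x4, takes a point from camera to tool coordinates, whose origin is the TCP and whose axes are the flange's). Camera axes: x right, y down, z forward; pixel columns grow to the right and rows downward; lengths in m; the calibration is good to about 2 mm. A picture is of the moment at which its call begins: read the wrist's pose just before it. camera_info takes no time and is no camera call.
- robot.finish_job(): hands the job in, once; it reports no verdict.
The state is a dict: "t": time; "q": joint angles; "qvel": joint speeds; "joint_torque": joint torques, N m; "ee_pos": TCP position; "eef_rot": TCP orientation; "ft_force": force on the tool from outside, world axes, zero at the start; "wrist_torque": the same for the moment, N m; "finger_gap": finger opening in m.
Only numpy, scipy, OpenCV 4.12 (cv2) and the standard library are available. Lean on these libraries where they do the work, as an engineer would, in place of code of your own. Each camera call takes 0.05 s, during which the arm holds its last target.

### The job

Set each of the four drinks containers on the mat of its own shape and colour: the black coffee canister on the round black mat, the green tea tin on the square green mat, the blue sweetener box on the oblong blue mat and the yellow honey pot on the six-sided yellow mat. Each must end standing upright and centred on its mat, with the tea tin and the sweetener box turned square to theirs (the pot and canister may be turned any way). Tip nothing over on the way, and leave the mug and the stack of plates where they stand.

Things in the scene. Friction and masses are not known exactly. Their poses are not given: they have to be found in the camera images.
- coffee: Coffee canister: a black upright cylinder 54 mm in diameter and 66 mm high with a black lid 50 mm in diameter on top that carries a small steel disc, 78 mm high in all. Origin at the centre of its underside, z up. 0.17 to 0.35 kg. Loose.
- tea: Tea tin: an upright green square tin, 54 x 54 mm and 72 mm high, with a green lid 50 x 50 mm on top that carries a small steel disc, 82 mm high in all. Origin at the centre of its underside, x and y square to its sides, z up. 0.14 to 0.28 kg. Loose.
- sweetener: Sweetener box: a closed blue oblong box, 84 mm long (its x) by 46 mm wide (its y) and 56 mm high, with a blue lid 80 x 42 mm on top that carries a white stripe along it, 64 mm high in all. Origin at the centre of its underside, z up. 0.12 to 0.26 kg. Loose.
- honey: Honey pot: a yellow upright six-sided pot, 50 mm across its flats (58 mm across its corners) and 58 mm high, with a round wooden lid 36 mm in diameter on top, 72 mm high in all. Origin at the centre of its underside, z up; its x axis passes square through a pair of opposite flats (so do the directions 60 and 120 degrees from it). 0.19 to 0.4 kg. Loose.
- mat_round: Round black mat, 78 mm in diameter and 5 mm thick, with the white ring outline of the coffee canister's foot at its middle. Fixed to the table. Origin at the centre of its underside on the table.
- mat_square: Square green mat, 78 x 78 mm and 5 mm thick, with the white outline of the tea tin's foot at its middle. Fixed to the table. Origin at the centre of its underside on the table, x and y square to its sides.
- mat_oblong: Oblong blue mat, 108 mm long (its x) by 70 mm wide (its y) and 5 mm thick, with the white outline of the sweetener box's foot at its middle. Fixed to the table. Origin at the centre of its underside on the table.
- mat_hex: Six-sided yellow mat, 74 mm across its flats and 5 mm thick, with the white outline of the honey pot's foot at its middle. Fixed to the table. Origin at the centre of its underside on the table; its x axis passes square through a pair of opposite flats.
- mug: Bystander: a mauve mug, 80 mm in diameter and 90 mm high, standing beyond the work. Origin at the centre of its underside; its handle is at its +y. Loose.
- plates: Bystander: a stack of cream dessert plates, 110 mm in diameter and 36 mm high, standing beyond the work. Origin at the centre of its underside. Loose.
Things that resemble listed ones, but are neither listed nor needed, are in the scene too. Of the things shaped like the coffee, the black one is meant.

How it is judged (in metres and radians):
At the end, for the whole second after the job is handed in: Each of the four containers stands at rest and upright (within 0.1 rad) on its own mat, its centre within 12 mm of the mat's centre; the sweetener box lies along its mat within 0.25 rad (either way round) and the tea tin is square to its mat within 0.25 rad (any quarter turn) (horizontal distance between coffee and mat_round below 0.012 m and z of coffee in the frame of mat_round between 0.003 and 0.008 m and angle between each of coffee, tea, sweetener, honey's own z axis and vertical below 0.1 rad and linear speed of each of coffee, tea, sweetener, honey below 0.02 m/s and angular speed of each of coffee, tea, sweetener, honey below 0.15 rad/s and horizontal distance between tea and mat_square below 0.012 m and z of tea in the frame of mat_square between 0.003 and 0.008 m and horizontal distance between sweetener and mat_oblong below 0.012 m and z of sweetener in the frame of mat_oblong between 0.003 and 0.008 m and horizontal distance between honey and mat_hex below 0.012 m and z of honey in the frame of mat_hex between 0.003 and 0.008 m and angle between the x axis of sweetener and the x axis of mat_oblong, either way round below 0.25 rad and (angle between the x axis of tea and the x axis of mat_square, either way round below 0.25 rad or angle between the x axis of tea and the y axis of mat_square, either way round below 0.25 rad)); the robot touches nothing.
It fails at once if a container is tipped over (more than 0.7 rad) (angle between any of coffee, tea, sweetener, honey's own z axis and vertical above 0.7 rad).
It fails at once if the mug or the stack of plates is pushed more than 20 mm from its place or tipped (more than 0.7 rad) (distance of any of mug, plates from where it was at the start of the episode above 0.02 m or angle between any of mug, plates's own z axis and vertical above 0.7 rad).
It also fails if it takes over 104 s, if anything falls off the work surface, if the arm or the gripper's body presses on something with over 40 N, if the wrist force passes 120 N, or if a joint passes its speed limit or range.

## Working session

There is one attempt and no reset: what is moved stays moved. The work goes in short steps, Python scripts to look and compute and a tool call to move; the robot and the scene stay as the last step left them, time stands still between calls to the robot, and variables do not carry over. Pictures are saved under pics/ and viewed, and the job is handed in when it is done.

Besides the shell and the picture viewer there is one more tool, called after "Call:" as name(argument=value, ...), one argument or row to a line, values as JSON. send_rows: Moves the arm, as the interface text tells. Its arguments: {"type":"object","properties":{"travel":{"type":"array"},"spin":{"type":"array"},"claw":{"type":"number"}},"required":["travel","spin"]}

```bash
mkdir -p pics; cat > h.py <<'E'
import numpy as np, cv2
from station import get_obs, capture, camera_info, robot
def save(n,im,crop=None,s=1):
    if crop: im=im[crop[1]:crop[3],crop[0]:crop[2]]
    im=cv2.resize(im,None,fx=s,fy=s,interpolation=cv2.INTER_CUBIC)
    cv2.imwrite('pics/'+n,im[:,:,::-1])
E
python3 - <<'E'
from h import *
o=get_obs();print({k:np.round(v,3) for k,v in o.items()})
for n in ['scene','side','wrist']:
    p,d=capture(n); save(n+'0.png',p); np.savez(n+'0.npz',p=p,d=d); print(n,camera_info(n))
E
```

```text
{'t': np.float64(0.0), 'q': array([ 72.068,  39.534, -11.144,  89.745,   9.012,  51.71 , -12.324]), 'qvel': array([ 0.007,  0.046,  0.01 , -0.02 ,  0.03 , -0.007, -0.036]), 'joint_torque': array([-1.0000e-03, -5.3961e+01, -1.2670e+00, -1.5854e+01,  9.0000e-03,
        1.0000e-02,  0.0000e+00]), 'ee_pos': array([ 0.212, -0.587,  0.194]), 'eef_rot': array([[ 0.94 ,  0.34 , -0.001],
       [ 0.34 , -0.94 ,  0.002],
       [-0.   , -0.002, -1.   ]]), 'ft_force': array([ 0.035,  0.878, -0.321]), 'wrist_torque': array([-0.034,  0.065, -0.043]), 'finger_gap': np.float64(0.085)}
scene {'intrinsics': array([[391.66497936,   0.        , 321.87708765],
       [  0.        , 391.66497936, 197.04643475],
       [  0.        ,   0.        ,   1.        ]]), 'R': array([[ 0.82425636,  0.56617609, -0.00678847],
       [ 0.42968535, -0.63326692, -0.6436952 ],
       [-0.36874374,  0.52765296, -0.76525186]]), 't': array([-0.48608143, -0.23052052,  1.09450116])}
side {'intrinsics': array([[421.04127737,   0.        , 315.70082986],
       [  0.        , 421.04127737, 200.65708492],
       [  0.        ,   0.        ,   1.        ]]), 'R': array([[-0.90281532, -0.43000131,  0.00483513],
       [-0.20743211,  0.42561279, -0.88080967],
       [ 0.37669142, -0.79621142, -0.47344582]]), 't': array([0.53306641, 0.17034387, 0.66668587])}
wrist {'intrinsics': array([[301.29121669,   0.        , 312.75625399],
       [  0.        , 301.29121669, 191.48075279],
       [  0.        ,   0.        ,   1.        ]]), 'mount': array([[ 4.60152244e-04, -9.60599091e-01, -2.77937357e-01,
         7.00713892e-02],
       [ 9.99999883e-01,  4.00501708e-04,  2.71394298e-04,
         1.03354046e-03],
       [-1.49386730e-04, -2.77937449e-01,  9.60599163e-01,
        -1.78085975e-01],
       [ 0.00000000e+00,  0.00000000e+00,  0.00000000e+00,
         1.00000000e+00]])}
```

View pics/scene0.png

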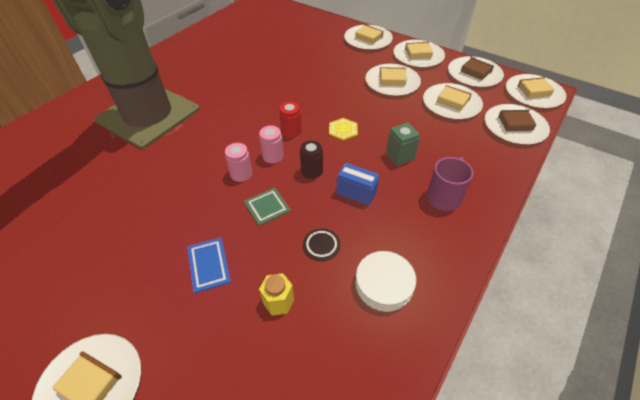

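View pics/side0.png

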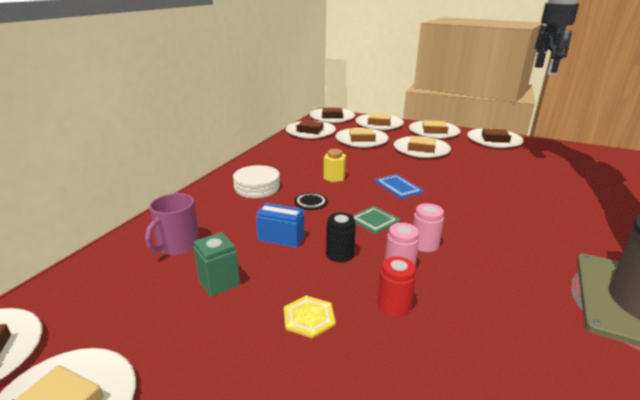

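View pics/wrist0.png

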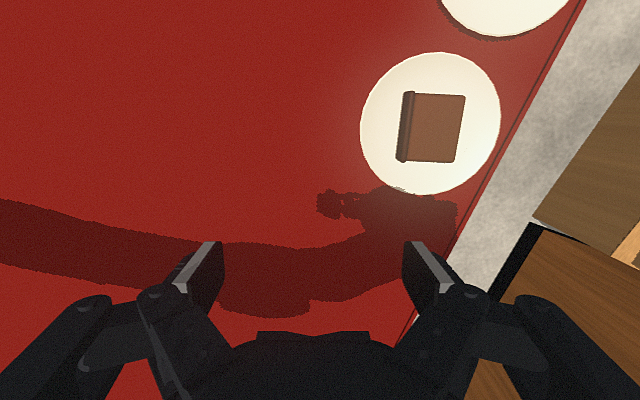

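```bash
cat >> h.py <<'E'
def world(n,d):
    c=camera_info(n);K=c['intrinsics'];v,u=np.mgrid[0:400,0:640]
    P=np.stack([(u-K[0,2])/K[0,0]*d,(v-K[1,2])/K[1,1]*d,d],-1)
    return (P-c['t'])@c['R']
E
python3 - <<'E'
from h import *
boxes={'scene':{'mat_round':(300,225,345,262),'mat_square':(242,187,293,225),'mat_obl':(183,235,232,292),'mat_hex':(325,115,362,142),
'honey':(258,270,297,316),'coffee':(298,138,325,180),'sweet':(334,162,381,206),'tea':(385,120,420,166),'pink1':(225,142,253,182),'pink2':(259,125,285,164),'red':(278,100,303,138),'mug':(427,152,474,210),'plates':(354,250,418,310)},
'side':{'mat_round':(290,190,330,210),'mat_square':(350,205,402,235),'mat_obl':(372,172,425,200),'mat_hex':(280,293,338,338),
'honey':(322,148,348,183),'coffee':(325,211,357,263),'sweet':(255,203,306,246),'tea':(192,233,240,294),'mug':(145,194,198,253),'plates':(232,165,282,196)}}
for n in boxes:
    z=np.load(n+'0.npz');W=world(n,z['d']);hsv=cv2.cvtColor(z['p'],cv2.COLOR_RGB2HSV)
    for k,b in boxes[n].items():
        w=W[b[1]:b[3],b[0]:b[2]].reshape(-1,3);im=z['p'][b[1]:b[3],b[0]:b[2]].reshape(-1,3).astype(int);h=hsv[b[1]:b[3],b[0]:b[2]].reshape(-1,3)
        nr=~((im[:,0]>70)&(im[:,0]>2.2*im[:,1])&(im[:,0]>2*im[:,2]))
        if k.startswith('mat'):
            m=nr&(w[:,2]<.03)
        else:
            zt=np.percentile(w[w[:,2]>.02][:,2],97); m=w[:,2]>zt-.006
        q=w[m]; 
        r=cv2.minAreaRect((q[:,:2]*1000).astype(np.float32))
        lo,hi=np.percentile(q,2,0),np.percentile(q,98,0)
        print(n,k,m.sum(),'z',np.median(q[:,2]).round(3),'med',np.median(q,0)[:2].round(3),'mid',((lo+hi)/2)[:2].round(3),'rect',np.round(r[0]),np.round(r[1]),round(r[2]))
E
```

```text
scene mat_round 1003 z 0.004 med [ 0.647 -0.084] mid [ 0.646 -0.083] rect [647. -79.] [83. 83.] 37
scene mat_square 1099 z 0.004 med [ 0.488 -0.068] mid [ 0.486 -0.066] rect [483. -64.] [84. 90.] 65
scene mat_obl 1852 z 0.004 med [ 0.487 -0.25 ] mid [ 0.484 -0.248] rect [ 481. -247.] [ 75. 118.] 53
scene mat_hex 585 z 0.003 med [0.486 0.251] mid [0.483 0.256] rect [482. 258.] [82. 99.] 34
scene honey 322 z 0.071 med [ 0.651 -0.234] mid [ 0.719 -0.291] rect [ 775. -328.] [ 35. 350.] 53
scene coffee 278 z 0.076 med [0.506 0.076] mid [0.506 0.077] rect [ 687. -182.] [ 48. 684.] 35
scene sweet 547 z 0.062 med [0.633 0.076] mid [0.632 0.077] rect [ 741. -179.] [ 85. 623.] 23
scene tea 325 z 0.08 med [0.659 0.241] mid [0.659 0.241] rect [789. -81.] [ 66. 766.] 22
scene pink1 282 z 0.076 med [ 0.37  -0.026] mid [ 0.37  -0.026] rect [ 618. -237.] [ 48. 708.] 50
scene pink2 256 z 0.076 med [0.395 0.064] mid [0.395 0.065] rect [ 631. -190.] [ 48. 750.] 43
scene red 229 z 0.076 med [0.377 0.164] mid [0.491 0.016] rect [ 619. -139.] [ 51. 839.] 39
scene mug 284 z 0.087 med [0.806 0.173] mid [ 0.
[... 382 characters left out ...]
41] mid [ 0.482 -0.25 ] rect [ 485. -255.] [ 89. 130.] 53
side mat_hex 1772 z 0.005 med [0.48  0.257] mid [0.482 0.251] rect [483. 250.] [80. 93.] 32
side honey 87 z 0.072 med [ 0.644 -0.222] mid [0.464 0.221] rect [452. 219.] [  33. 1009.] 24
side coffee 368 z 0.078 med [0.501 0.086] mid [0.395 0.374] rect [389. 374.] [ 48. 675.] 21
side sweet 531 z 0.064 med [0.625 0.086] mid [0.627 0.083] rect [473. 381.] [ 86. 736.] 27
side tea 618 z 0.082 med [0.652 0.251] mid [0.653 0.251] rect [459. 447.] [ 60. 615.] 44
side mug 364 z 0.088 med [0.795 0.19 ] mid [0.552 0.417] rect [560. 435.] [ 79. 773.] 44
side plates 746 z 0.036 med [ 0.79  -0.083] mid [ 0.791 -0.086] rect [567. 290.] [108. 992.] 31
```

```bash
cat >> h.py <<'E'
def plan(x,y,z,yaw,nspin=None):
    """rows: shift split evenly, with spins simultaneous; shift uses axes before row's turn"""
    o=get_obs();R=o['eef_rot'];p=o['ee_pos'];y0=np.degrees(np.arctan2(R[1,0],R[0,0]))
    dy=(yaw-y0+180)%360-180
    D=np.array([x,y,z])-p
    n=int(max(np.ceil(np.linalg.norm(D)/.060),np.ceil(abs(dy)/10.5),1))
    rows=[];sp=[]
    for i in range(n):
        a=np.radians(y0+dy*i/n);c,s=np.cos(a),np.sin(a)
        d=D/n*1000; rows.append([round(float(c*d[0]+s*d[1]),1),round(float(s*d[0]-c*d[1]),1),round(float(-d[2]),1)]);sp.append(round(float(-dy/n),2))
    print('t',o['t'].round(2),'q',o['q'].round(0),'pos',p.round(4),'yaw',y0.round(1),'tilt',np.degrees(np.arccos(-R[2,2])).round(2));
    for i in range(0,n,5): print(rows[i:i+5],sp[i:i+5])
E
python3 -c "
from h import *
plan(.5,0,.35,0)"
```

```text
Traceback (most recent call last):
  File "h.py", line 21, in plan
    print('t',o['t'].round(2),'q',o['q'].round(0),'pos',p.round(4),'yaw',y0.round(1),'tilt',np.degrees(np.arccos(-R[2,2])).round(2));
              ^^^^^^^^^^^^
AttributeError: 'float' object has no attribute 'round'
```

```bash
sed -i "s/o\['t'\].round(2)/round(float(o['t']),2)/" h.py
python3 -c "
from h import *
plan(.5,0,.35,0)"
```

```text
t 0.15 q [ 72.  40. -11.  90.   9.  52. -12.] pos [ 0.2122 -0.5873  0.1947] yaw 19.9 tilt 0.08
[[39.2, -37.9, -12.9], [38.1, -39.0, -12.9], [36.9, -40.1, -12.9], [35.8, -41.1, -12.9], [34.6, -42.1, -12.9]] [1.66, 1.66, 1.66, 1.66, 1.66]
[[33.3, -43.1, -12.9], [32.1, -44.1, -12.9], [30.8, -45.0, -12.9], [29.5, -45.8, -12.9], [28.1, -46.7, -12.9]] [1.66, 1.66, 1.66, 1.66, 1.66]
[[26.8, -47.5, -12.9], [25.4, -48.2, -12.9]] [1.66, 1.66]
```

Call:
send_rows(
  travel=[
    [39, -38, -13],
    [38, -39, -13],
    [37, -40, -13],
    [36, -41, -13],
    [35, -42, -13],
  ],
  spin=[1.7, 1.7, 1.7, 1.7, 1.7],
  claw=-1,
)

```text
t: 0.78
ee_pos: [0.3338, -0.3417, 0.2606]
eef_rot: [[0.981, 0.196, 0.0], [0.196, -0.981, 0.0], [0.0, -0.0, -1.0]]
ft_force: [0.9, -0.0, -0.3]
finger_gap: 0.0855
```

Call:
send_rows(
  travel=[
    [33, -43, -13],
    [32, -44, -13],
    [31, -45, -13],
    [29, -46, -13],
    [28, -47, -13],
  ],
  spin=[1.7, 1.7, 1.7, 1.7, 1.7],
)

```text
t: 1.4
ee_pos: [0.4541, -0.0976, 0.3257]
eef_rot: [[0.999, 0.049, -0.0], [0.049, -0.999, -0.0], [-0.0, 0.0, -1.0]]
ft_force: [0.9, -0.6, 0.1]
finger_gap: 0.0856
```

Call:
send_rows(
  travel=[
    [27, -47, -13],
    [25, -48, -13],
    [0, 0, 0],
    [0, 0, 0],
  ],
  spin=[1.7, 1.7, 0, 0],
)

```text
t: 1.9
ee_pos: [0.5017, -0.003, 0.3508]
eef_rot: [[1.0, -0.009, -0.001], [-0.009, -1.0, -0.001], [-0.001, 0.001, -1.0]]
ft_force: [0.3, 0.5, -0.4]
finger_gap: 0.0854
```

```bash
cat >> h.py <<'E'
def wristcap():
    o=get_obs();p,d=capture('wrist');M=camera_info('wrist')['mount'];K=camera_info('wrist')['intrinsics']
    v,u=np.mgrid[0:400,0:640]
    P=np.stack([(u-K[0,2])/K[0,0]*d,(v-K[1,2])/K[1,1]*d,d],-1)
    T=P@M[:3,:3].T+M[:3,3]
    return p,d,T@o['eef_rot'].T+o['ee_pos'],o
E
python3 - <<'E'
from h import *
p,d,W,o=wristcap(); save('w1.png',p); np.savez('w1.npz',p=p,d=d,W=W)
plan(.5,0,.35,0)
E
```

```text
t 1.95 q [   3.   20.  -12.   97.    5.   64. -101.] pos [ 0.5015 -0.0038  0.3508] yaw -0.6 tilt 0.11
[[-1.6, -3.7, 0.8]] [-0.62]
```

View pics/w1.png

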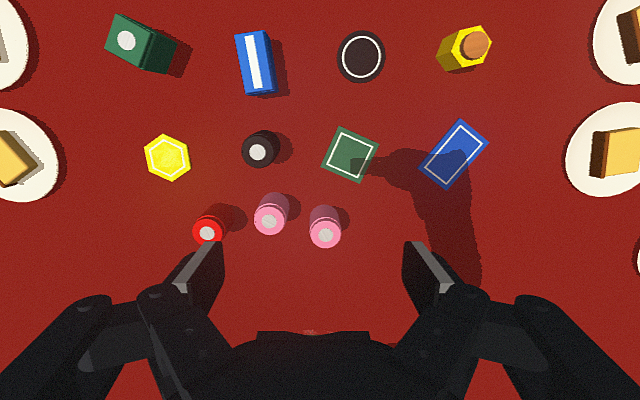

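```bash
cat >> h.py <<'E'
def fit(W,p,b,zl,zh,mat=False):
    w=W[b[1]:b[3],b[0]:b[2]];im=p[b[1]:b[3],b[0]:b[2]].astype(int)
    m=(w[...,2]>zl)&(w[...,2]<zh)
    if mat: m&=~((im[...,0]>60)&(im[...,0]>2.0*im[...,1])&(im[...,0]>2*im[...,2]))
    m=cv2.morphologyEx(m.astype(np.uint8),cv2.MORPH_CLOSE,np.ones((3,3)));m=cv2.morphologyEx(m,cv2.MORPH_OPEN,np.ones((3,3)))
    n,l,st,_=cv2.connectedComponentsWithStats(m); k=1+np.argmax(st[1:,4]); q=w[l==k]; q=q[(q[:,2]>zl)&(q[:,2]<zh)]
    r=cv2.minAreaRect((q[:,:2]*1000).astype(np.float32)); c=(q[:,:2].min(0)+q[:,:2].max(0))/2
    return len(q),'z',np.median(q[:,2]).round(4),'mean',q[:,:2].mean(0).round(4),'rect',np.round(r[0],1),np.round(r[1],1),round(r[2],1)
E
python3 - <<'E'
from h import *
z=np.load('w1.npz');W=z['W'];p=z['p']
for k,b,zl,zh,m in [('mat_round',(330,25,392,88),-.01,.015,1),('mat_square',(315,120,385,188),-.01,.015,1),('mat_obl',(412,112,495,195),-.01,.015,1),('mat_hex',(138,128,196,188),-.01,.015,1),
 ('tea',(100,8,180,72),.077,.09,0),('tea body',(100,8,180,72),.06,.09,0),('sweet',(228,25,285,102),.058,.07,0),('coffee',(238,125,285,172),.070,.085,0),('honeylid',(430,20,497,78),.064,.08,0),('honeybody',(430,20,497,78),.051,.08,0),
 ('red',(190,205,228,245),.07,.085,0),('p1',(250,190,295,240),.07,.085,0),('p2',(305,200,345,250),.07,.085,0)]:
    print(k,*fit(W,p,b,zl,zh,m))
save('w1a.png',p,(90,0,300,110),3.8);save('w1b.png',p,(310,0,510,200),3)
E
```

```text
mat_round 1982 z 0.0049 mean [ 0.6448 -0.0827] rect [645.2 -82.6] [76.  78.3] 89.0
mat_square 2006 z 0.0049 mean [ 0.4868 -0.0679] rect [485.  -68.6] [80.6 79.6] 65.7
mat_obl 2581 z 0.0049 mean [ 0.4859 -0.2488] rect [ 483.7 -251. ] [ 75.5 110.3] 53.4
mat_hex 1620 z 0.0048 mean [0.4848 0.2504] rect [483.5 253. ] [83.2 78.5] 2.1
tea 1535 z 0.0816 mean [0.6569 0.2444] rect [656.8 245.5] [50.6 50.1] 60.5
tea body 1933 z 0.0812 mean [0.656  0.2405] rect [656.2 244.6] [52.8 54.3] 60.6
sweet 1776 z 0.0636 mean [0.6312 0.0792] rect [630.5  79.6] [80.  42.1] 7.6
coffee 857 z 0.0775 mean [0.5049 0.0788] rect [504.7  79.5] [48.3 48.7] 0.6
honeylid 613 z 0.0713 mean [ 0.649  -0.2298] rect [ 649.  -230.7] [34.8 34.9] 25.5
honeybody 1221 z 0.0646 mean [ 0.6484 -0.227 ] rect [ 649.4 -231. ] [51.1 55.9] 73.0
red 637 z 0.0774 mean [0.3773 0.1682] rect [376.8 169.7] [42.1 49.3] 12.3
p1 734 z 0.0774 mean [0.3947 0.0669] rect [393.5  66.9] [48.3 48.2] 0.4
p2 703 z 0.0774 mean [ 0.3702 -0.0232] rect [368.8 -23.1] [48.4 48.8] 60.5
```

View pics/w1a.png

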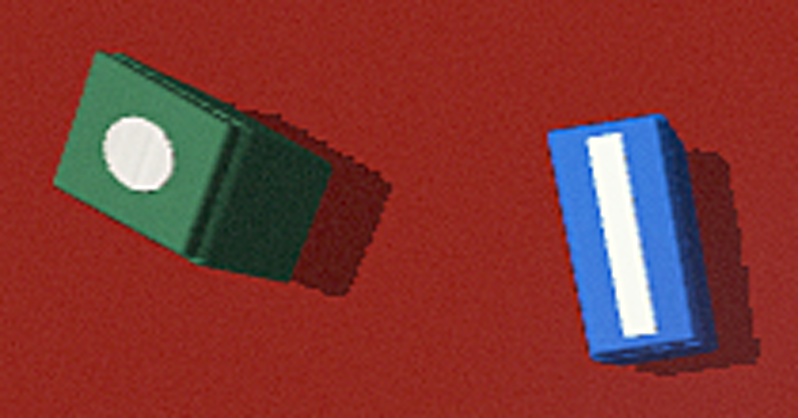

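View pics/w1b.png

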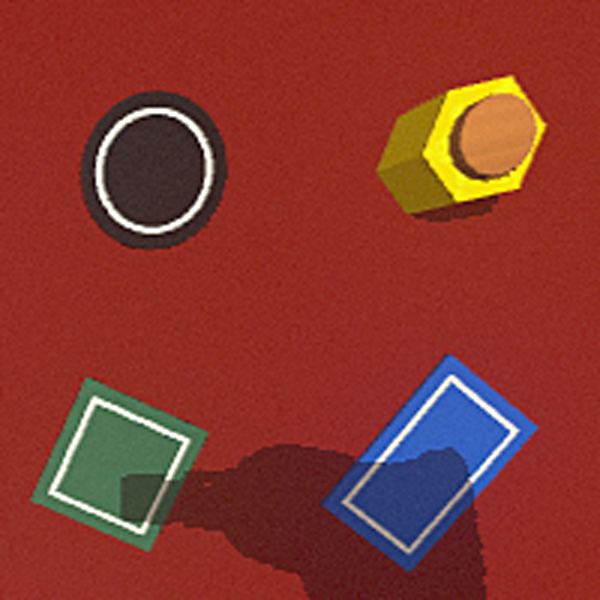

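Call:
send_rows(
  travel=[
    [1, -28, 50],
    [1, -28, 50],
    [1, -27, 50],
    [0, 0, 0],
  ],
  spin=[0, 0, -0.6, 0],
)

```text
t: 2.45
ee_pos: [0.5028, 0.0806, 0.1981]
eef_rot: [[1.0, 0.003, -0.008], [0.003, -1.0, -0.001], [-0.008, 0.001, -1.0]]
ft_force: [0.2, -0.3, 0.5]
finger_gap: 0.0853
```

```bash
python3 - <<'E'
from h import *
p,d,W,o=wristcap(); save('w2.png',p); np.savez('w2.npz',p=p,d=d,W=W)
plan(.505,.079,.02,0)
print(fit(W,p,(180,0,450,300),.070,.085,0))
E
```

```text
t 2.5 q [  -7.   31.  -11.  109.    9.   42. -113.] pos [0.5047 0.0793 0.2001] yaw 0.0 tilt 0.24
[[0.1, 0.1, 45.0], [0.1, 0.1, 45.0], [0.1, 0.1, 45.0], [0.1, 0.1, 45.0]] [0.01, 0.01, 0.01, 0.01]
(1822, 'z', np.float64(0.0776), 'mean', array([0.5054, 0.0795]), 'rect', array([504.8,  79.5]), array([48.3, 48.2]), 0.6)
```

View pics/w2.png

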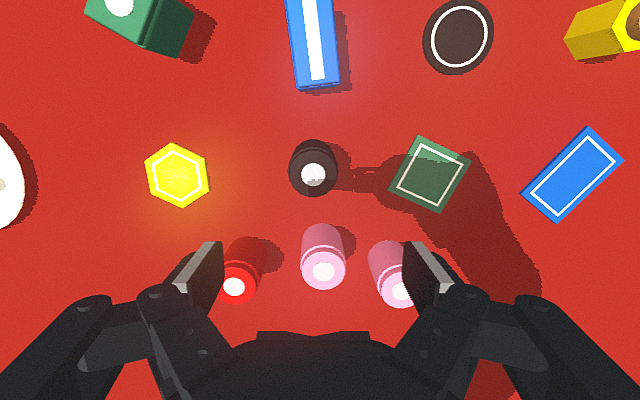

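Call:
send_rows(
  travel=[
    [0, 0, 45],
    [0, 0, 45],
    [0, 0, 45],
    [0, 0, 45],
    [0, 0, 0],
  ],
  spin=[0, 0, 0, 0, 0],
)

```text
t: 3.12
ee_pos: [0.5055, 0.0781, 0.0204]
eef_rot: [[1.0, -0.001, -0.003], [-0.001, -1.0, -0.003], [-0.003, 0.003, -1.0]]
ft_force: [-0.2, -0.9, 1.1]
finger_gap: 0.0851
```

Call:
send_rows(
  travel=[
    [0, 0, 0],
    [0, 0, 0],
    [0, 0, 0],
    [0, 0, 0],
    [0, 0, 0],
  ],
  spin=[0, 0, 0, 0, 0],
  claw=1,
)

```text
t: 3.75
ee_pos: [0.5082, 0.0805, 0.0244]
eef_rot: [[1.0, 0.0, 0.005], [0.0, -1.0, 0.0], [0.005, -0.0, -1.0]]
ft_force: [-1.2, -0.2, 13.4]
finger_gap: 0.0494
```

```bash
python3 - <<'E'
from h import *
for n in ['wrist','side','scene']:
    p,d=capture(n); save(n+'3.png',p) if n=='wrist' else save(n+'3.png',p,(230,130,480,330) if n=='side' else (220,60,400,220),3)
o=get_obs();print(o['finger_gap'],o['ft_force'],o['ee_pos'],o['wrist_torque'])
E
```

```text
0.049498724264505536 [-1.96518175 -1.66049995 12.95302913] [0.50818588 0.08044257 0.02439128] [-0.12781453  0.26313264 -0.07936576]
```

View pics/wrist3.png

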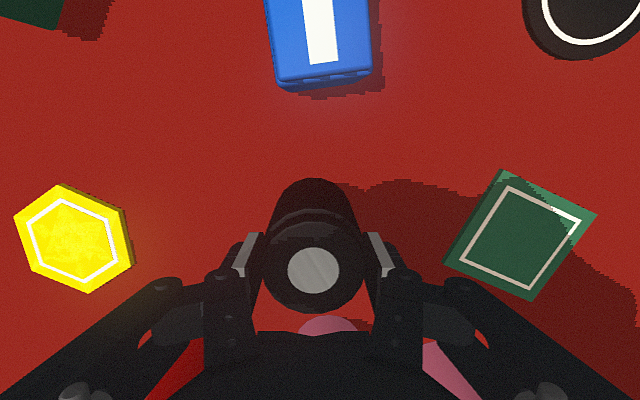

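View pics/side3.png

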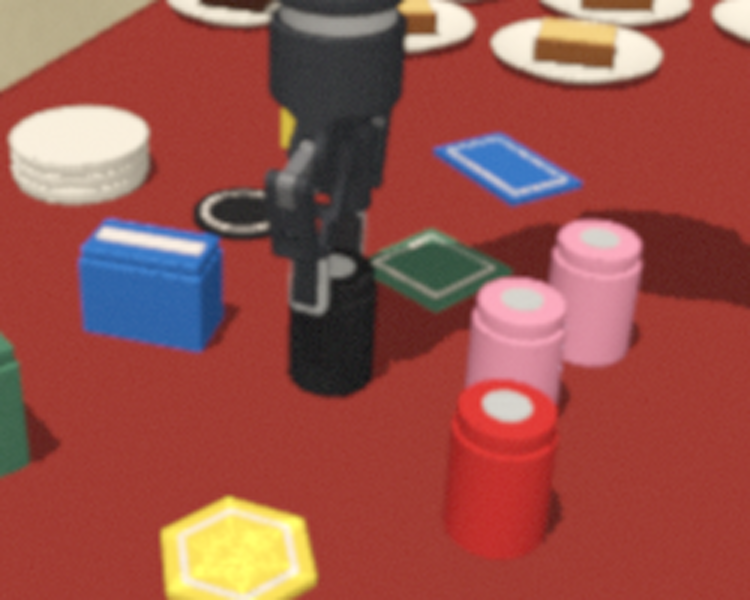

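Call:
send_rows(
  travel=[
    [0, 0, -10],
    [0, 0, -25],
    [0, 0, 0],
  ],
  spin=[0, 0, 0],
)

```text
t: 4.28
ee_pos: [0.5078, 0.0809, 0.0583]
eef_rot: [[1.0, 0.001, 0.004], [0.001, -1.0, 0.001], [0.004, -0.001, -1.0]]
ft_force: [-0.8, -0.5, -3.0]
finger_gap: 0.0487
```

```bash
python3 - <<'E'
from h import *
for n in ['wrist','side']:
    p,d=capture(n); save(n+'4.png',p) if n=='wrist' else save(n+'4.png',p,(230,130,480,330),3)
o=get_obs();print(o['finger_gap'],o['ft_force'],o['ee_pos'],o['wrist_torque'])
E
```

```text
0.049055789200160106 [ 0.50603813  0.04320108 -4.20621333] [0.50626015 0.08056008 0.05653927] [-0.02530377  0.00458624 -0.04407017]
```

View pics/side4.png

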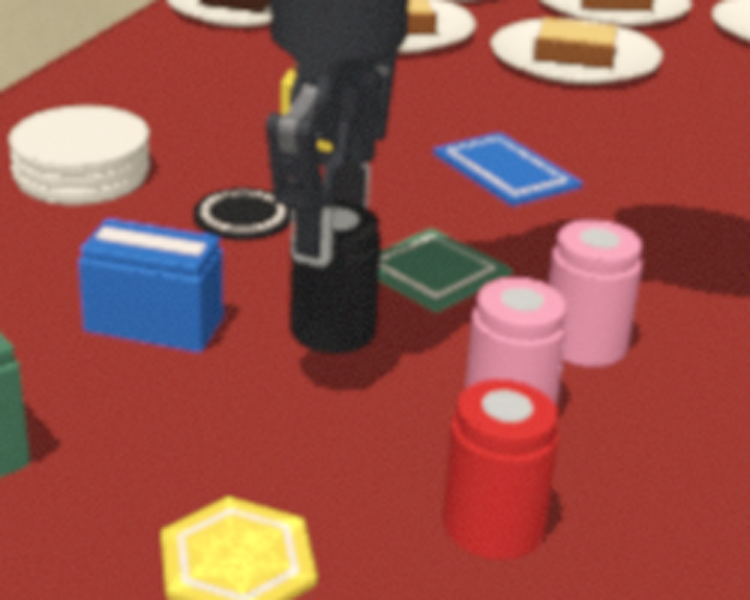

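Call:
send_rows(
  travel=[
    [0, 0, -35],
    [10, 10, -35],
    [43, 50, 0],
    [43, 50, 0],
    [43, 50, 0],
  ],
  spin=[0, 0, 0, 0, 0],
)

```text
t: 5.0
ee_pos: [0.6387, -0.0729, 0.1251]
eef_rot: [[1.0, 0.002, -0.002], [0.002, -1.0, 0.0], [-0.002, -0.0, -1.0]]
ft_force: [1.5, 0.3, -3.8]
finger_gap: 0.0492
```

Call:
send_rows(
  travel=[
    [0, 0, 0],
    [0, 0, 0],
  ],
  spin=[0, 0],
)

```text
t: 5.25
ee_pos: [0.6371, -0.0709, 0.1247]
eef_rot: [[1.0, 0.001, -0.003], [0.001, -1.0, 0.001], [-0.003, -0.001, -1.0]]
ft_force: [-0.9, 1.0, -2.9]
finger_gap: 0.0491
```

```bash
python3 - <<'E'
from h import *
p,d,W,o=wristcap();save('w5.png',p)
print(fit(W,p,(200,150,440,330),.12,.2),o['ee_pos'],o['ft_force'])
p2,d2=capture('side');save('s5.png',p2,(230,100,480,300),3)
plan(.6455,-.081,.075,0)
E
```

```text
(13545, 'z', np.float64(0.1774), 'mean', array([ 0.6412, -0.0721]), 'rect', array([640.2, -74.7]), array([56.4, 61.1]), 37.6) [ 0.63709794 -0.07094624  0.12469981] [-0.92430981  1.03562585 -2.87732551]
t 5.35 q [  9.  46. -13.  90.  13.  46. -99.] pos [ 0.6372 -0.0693  0.1254] yaw 0.2 tilt 0.16
[[8.3, 11.7, 50.4]] [0.21]
```

View pics/w5.png

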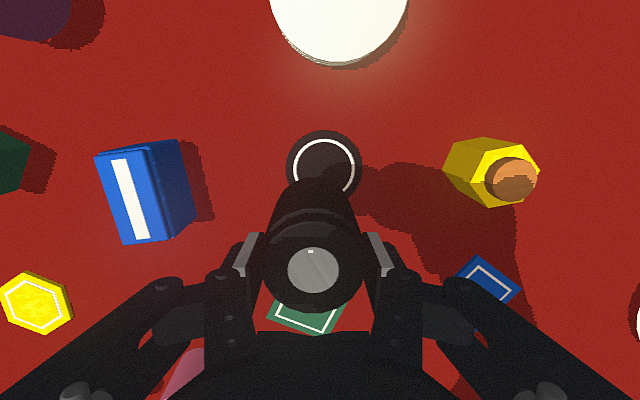

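View pics/s5.png

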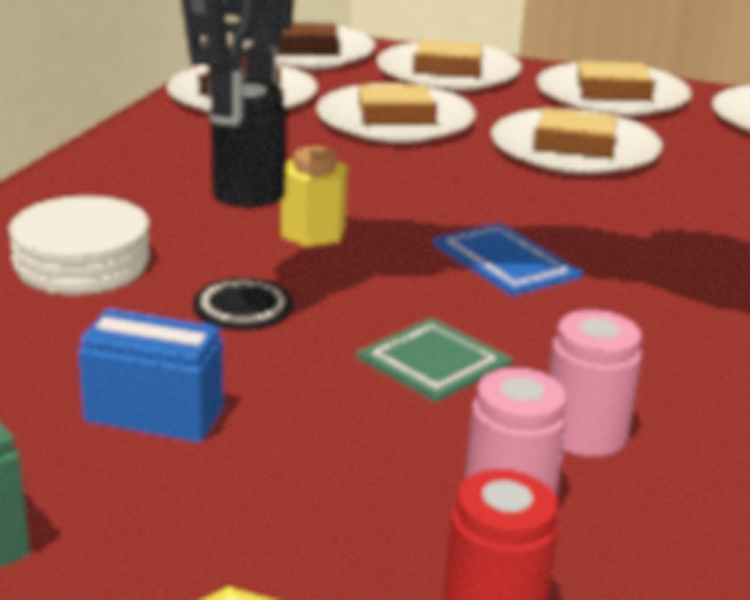

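```bash
python3 - <<'E'
from h import *
p,d,W,o=wristcap()
print(fit(W,p,(250,225,375,312),.171,.19),o['ee_pos'])
print(fit(W,p,(280,120,372,205),-.01,.015,1))
# disc: bright pixels
m=(p.min(2)>150);m[:225]=0;m[305:]=0;m[:,:280]=0;m[:,345:]=0
print(m.sum(),W[m].mean(0))
m=(p.min(2)>170);m[:130]=0;m[190:]=0;m[:,:285]=0;m[:,:285]=0;m[:,365:]=0
q=W[m]; A=np.c_[2*q[:,:2],np.ones(len(q))];s=np.linalg.lstsq(A,(q[:,:2]**2).sum(1),rcond=None)[0];print(m.sum(),'ring',s[:2],np.sqrt(s[2]+s[0]**2+s[1]**2))
E
```

```text
(8464, 'z', np.float64(0.1782), 'mean', array([ 0.6356, -0.0704]), 'rect', array([633.2, -70.7]), array([46.5, 58.8]), 2.0) [ 0.63715704 -0.06934125  0.12541787]
(3397, 'z', np.float64(0.0049), 'mean', array([ 0.6535, -0.0851]), 'rect', array([652.2, -85.3]), array([77.8, 60.9]), 75.1)
2 [ 0.48483475 -0.03480201  0.00473018]
288 ring [ 0.65089963 -0.08115608] 0.02639736071644132
```

```bash
python3 - <<'E'
from h import *
for f,b in [('w1',(330,25,392,88)),('w2',(418,0,500,78))]:
    z=np.load(f+'.npz');W=z['W'];p=z['p']
    m=np.zeros((400,640),bool);m[b[1]:b[3],b[0]:b[2]]=1;m&=p.min(2)>120
    q=W[m]; A=np.c_[2*q[:,:2],np.ones(len(q))];s=np.linalg.lstsq(A,(q[:,:2]**2).sum(1),rcond=None)[0];print(m.sum(),'ring',s[:2],np.sqrt(s[2]+s[0]**2+s[1]**2))
E
```

```text
291 ring [ 0.63900379 -0.07763119] 0.03138041234523346
608 ring [ 0.63487414 -0.06332838] 0.03810166965657733
```

```bash
cat >> h.py <<'E'
def ring(W,p,b,th=120):
    m=np.zeros((400,640),bool);m[b[1]:b[3],b[0]:b[2]]=1;m&=(p.min(2)>th)&(abs(W[...,2]-.005)<.006)
    q=W[m]; A=np.c_[2*q[:,:2],np.ones(len(q))];s=np.linalg.lstsq(A,(q[:,:2]**2).sum(1),rcond=None)[0]
    return m.sum(),'ring',s[:2].round(4),np.sqrt(s[2]+s[0]**2+s[1]**2).round(4)
E
python3 - <<'E'
from h import *
for f,b in [('w1',(330,25,392,88)),('w2',(418,0,500,78))]:
    z=np.load(f+'.npz');print(ring(z['W'],z['p'],b))
p,d,W,o=wristcap();print(ring(W,p,(285,130,365,190),150),o['ee_pos'])
E
```

```text
(np.int64(289), 'ring', array([ 0.6444, -0.0829]), np.float64(0.0295))
(np.int64(605), 'ring', array([ 0.6444, -0.083 ]), np.float64(0.0295))
(np.int64(344), 'ring', array([ 0.6441, -0.0829]), np.float64(0.0295)) [ 0.63740929 -0.06930115  0.12573437]
```

Call:
send_rows(
  travel=[
    [8, 13.5, 30],
    [0, 0, 40],
    [0, 0, 15],
    [0, 0, 0],
  ],
  spin=[0, 0, 0, 0],
)

```text
t: 5.95
ee_pos: [0.6458, -0.0838, 0.0407]
eef_rot: [[1.0, 0.003, -0.002], [0.003, -1.0, 0.001], [-0.002, -0.001, -1.0]]
ft_force: [-0.5, -0.0, -2.8]
finger_gap: 0.049
```

```bash
python3 - <<'E'
from h import *
plan(.6455,-.083,.031,0)
p,d=capture('side');save('s6.png',p,(230,130,380,230),5)
E
```

```text
t 5.95 q [  9.  53. -11.  91.  15.  38. -99.] pos [ 0.6458 -0.0838  0.0407] yaw 0.1 tilt 0.12
[[-0.3, -0.8, 9.7]] [0.15]
```

View pics/s6.png

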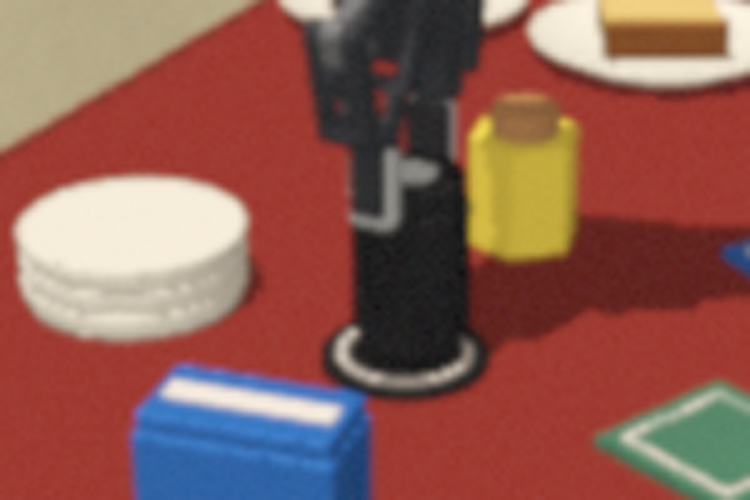

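Well centred above the mat; lower until contact.

Call:
send_rows(
  travel=[
    [0, 0, 8],
    [0, 0, 2],
    [0, 0, 0],
  ],
  spin=[0, 0, 0],
)

```text
t: 6.38
ee_pos: [0.6466, -0.085, 0.0315]
eef_rot: [[1.0, 0.001, 0.0], [0.001, -1.0, -0.0], [0.0, 0.0, -1.0]]
ft_force: [-0.1, -0.3, -3.1]
finger_gap: 0.0491
```

Call:
send_rows(
  travel=[
    [0, -1, 1.5],
    [0, 0, 1],
    [0, 0, 0],
  ],
  spin=[0, 0, 0],
)

```text
t: 6.75
ee_pos: [0.647, -0.0838, 0.0297]
eef_rot: [[1.0, 0.001, 0.001], [0.001, -1.0, -0.0], [0.001, 0.0, -1.0]]
ft_force: [-2.2, -0.6, 4.6]
finger_gap: 0.0491
```

Contact. Release slowly and rise.

Call:
send_rows(
  travel=[
    [0, 0, 0],
    [0, 0, 0],
    [0, 0, 0],
    [0, 0, 0],
  ],
  spin=[0, 0, 0, 0],
  claw=-1,
)

```text
t: 7.25
ee_pos: [0.6466, -0.0839, 0.0287]
eef_rot: [[1.0, 0.001, 0.0], [0.001, -1.0, -0.0], [0.0, 0.0, -1.0]]
ft_force: [0.6, -0.4, 0.4]
finger_gap: 0.0854
```

Call:
send_rows(
  travel=[
    [0, 0, -20],
    [0, 0, -50],
    [0, 0, -55],
    [0, 0, -55],
    [0, 0, 0],
  ],
  spin=[0, 0, 0, 0, 0],
)

```text
t: 7.88
ee_pos: [0.6506, -0.0839, 0.2159]
eef_rot: [[1.0, 0.001, 0.013], [0.001, -1.0, -0.001], [0.013, 0.001, -1.0]]
ft_force: [0.0, 0.5, -0.6]
finger_gap: 0.0855
```

```bash
python3 - <<'E'
from h import *
p,d,W,o=wristcap();save('w7.png',p)
print(o['ee_pos'],fit(W,p,(250,100,375,312),.079,.1))
plan(.6305,.0795,.20,7.6)
print('tea',fit(W,p,(0,0,160,200),.080,.095))
E
```

```text
[ 0.65058895 -0.08385415  0.21586744] (1631, 'z', np.float64(0.0825), 'mean', array([ 0.644 , -0.0848]), 'rect', array([643.4, -84.9]), array([48.4, 48.5]), 89.6)
t 7.92 q [ 11.  41. -14.  83.  11.  57. -96.] pos [ 0.6484 -0.0839  0.2127] yaw 0.1 tilt 0.38
[[-5.9, -54.5, 4.2], [-3.5, -54.7, 4.2], [-1.1, -54.8, 4.2]] [-2.51, -2.51, -2.51]
tea (1091, 'z', np.float64(0.0816), 'mean', array([0.6537, 0.2333]), 'rect', array([652.3, 235.8]), array([30.5, 50.8]), 63.7)
```

View pics/w7.png

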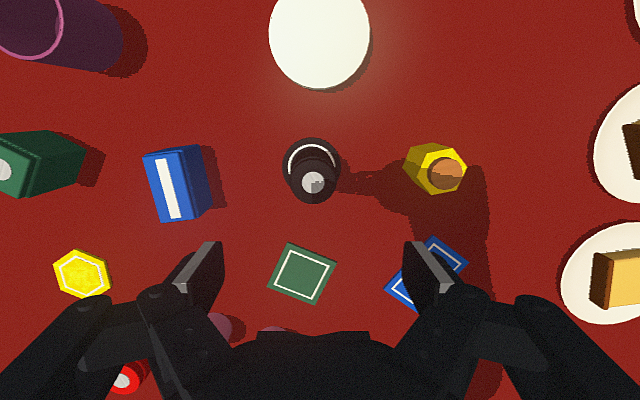

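Call:
send_rows(
  travel=[
    [-6, -54.5, 5],
    [-4, -54.5, 5],
    [-1, -54.5, 5],
    [0, 0, 0],
  ],
  spin=[-2.5, -2.5, -2.5, 0],
)

```text
t: 8.43
ee_pos: [0.6257, 0.0869, 0.1928]
eef_rot: [[0.99, 0.142, -0.003], [0.142, -0.99, 0.005], [-0.003, -0.005, -1.0]]
ft_force: [0.3, -0.1, 0.2]
finger_gap: 0.0853
```

```bash
python3 - <<'E'
from h import *
p,d,W,o=wristcap();save('w8.png',p)
print(o['ee_pos'],fit(W,p,(220,60,410,312),.058,.07))
plan(.6305,.0795,.012,7.6)
E
```

```text
[0.62571193 0.08685628 0.1928305 ] (3024, 'z', np.float64(0.0635), 'mean', array([0.6322, 0.08  ]), 'rect', array([630.6,  79.4]), array([80. , 41.9]), 7.5)
t 8.47 q [  -3.   41.  -15.   88.   12.   53. -105.] pos [0.6267 0.0823 0.1929] yaw 7.9 tilt 0.16
[[0.9, 0.8, 45.2], [0.9, 0.8, 45.2], [0.9, 0.8, 45.2], [0.9, 0.8, 45.2]] [0.07, 0.07, 0.07, 0.07]
```

View pics/w8.png

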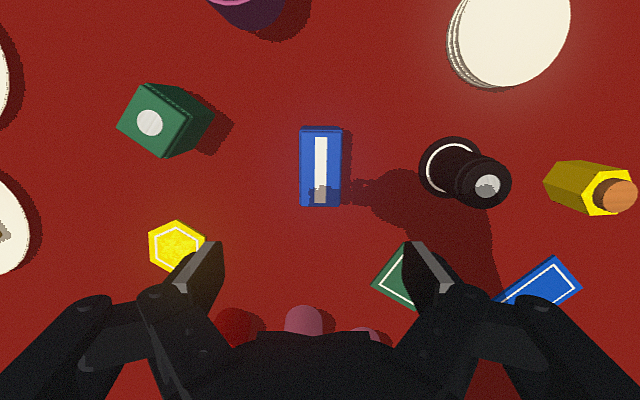

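Call:
send_rows(
  travel=[
    [1, 1, 45],
    [1, 1, 45],
    [1, 0, 45],
    [1, 0, 42],
    [0, 0, 0],
  ],
  spin=[0, 0, 0, 0, 0],
)

```text
t: 9.1
ee_pos: [0.6292, 0.0748, 0.0134]
eef_rot: [[0.991, 0.13, -0.008], [0.13, -0.992, -0.003], [-0.008, 0.002, -1.0]]
ft_force: [-0.4, -0.7, -0.1]
finger_gap: 0.0854
```

Call:
send_rows(
  travel=[
    [0, 0, 0],
  ],
  spin=[0],
)

```text
t: 9.22
ee_pos: [0.6335, 0.0767, 0.018]
eef_rot: [[0.991, 0.13, 0.002], [0.13, -0.991, -0.0], [0.002, 0.001, -1.0]]
ft_force: [0.0, 0.4, 0.7]
finger_gap: 0.0854
```

Call:
send_rows(
  travel=[
    [-2, -3, 4],
    [0, 0, 0],
  ],
  spin=[0, 0],
)

```text
t: 9.48
ee_pos: [0.6305, 0.081, 0.014]
eef_rot: [[0.991, 0.132, 0.001], [0.132, -0.991, 0.001], [0.002, -0.0, -1.0]]
ft_force: [-0.2, 0.1, -0.5]
finger_gap: 0.0852
```

Call:
send_rows(
  travel=[
    [0, 0, 0],
    [0, 0, 0],
    [0, 0, 0],
    [0, 0, 0],
  ],
  spin=[0, 0, 0, 0],
  claw=1,
)

```text
t: 9.98
ee_pos: [0.6304, 0.0805, 0.0135]
eef_rot: [[0.991, 0.132, 0.001], [0.132, -0.991, 0.0], [0.001, -0.0, -1.0]]
ft_force: [-1.4, 0.7, 6.1]
finger_gap: 0.0434
```

Call:
send_rows(
  travel=[
    [0, 0, -10],
    [0, 0, -30],
    [0, 0, -40],
    [0, 0, -40],
    [0, 0, 0],
  ],
  spin=[0, 0, 0, 0, 0],
)

```text
t: 10.6
ee_pos: [0.6328, 0.0808, 0.1365]
eef_rot: [[0.991, 0.131, 0.007], [0.131, -0.991, 0.001], [0.007, -0.001, -1.0]]
ft_force: [0.4, 0.9, -1.5]
finger_gap: 0.0435
```

```bash
python3 - <<'E'
from h import *
p,d,W,o=wristcap();save('w9.png',p)
print(o['ee_pos'],o['ft_force'],o['finger_gap'],fit(W,p,(180,140,450,340),.155,.2))
plan(.485,-.25,.135,-36.6)
p,d=capture('side');save('s9.png',p,(200,70,400,230),4)
E
```

```text
[0.63277529 0.08083944 0.13649702] [ 0.40771716  0.90085847 -1.5013987 ] 0.043513644438760574 (16676, 'z', np.float64(0.1864), 'mean', array([0.6398, 0.0807]), 'rect', array([633.7,  79.9]), array([82.8, 71. ]), 7.6)
t 10.65 q [  -4.   45.  -14.   91.   14.   46. -106.] pos [0.631  0.0803 0.1343] yaw 7.6 tilt 0.16
[[-26.9, 44.0, -0.1], [-21.9, 46.7, -0.1], [-16.6, 48.8, -0.1], [-11.1, 50.4, -0.1], [-5.5, 51.3, -0.1]] [6.31, 6.31, 6.31, 6.31, 6.31]
[[0.1, 51.6, -0.1], [5.8, 51.3, -0.1]] [6.31, 6.31]
```

View pics/w9.png

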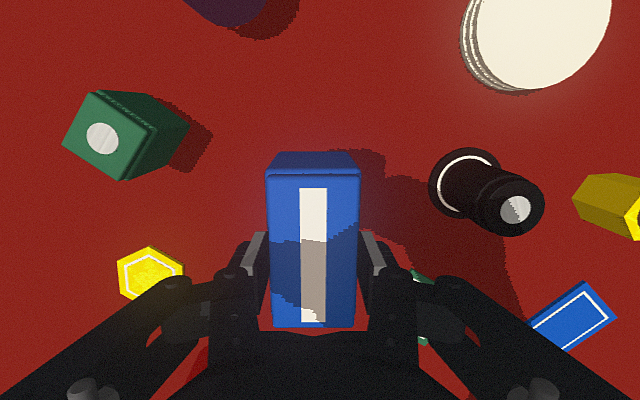

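View pics/s9.png

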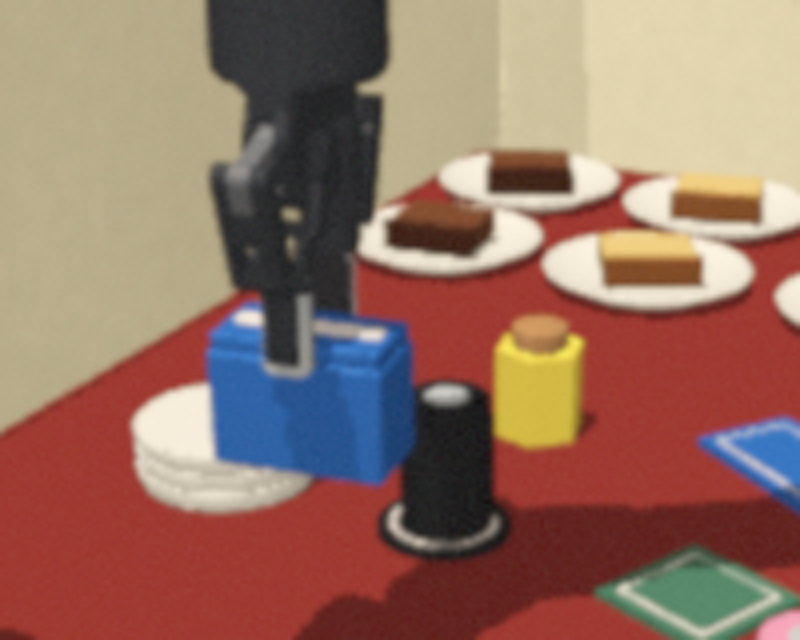

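```bash
cat >> h.py <<'E'
def outline(W,p,b,th=120):
    m=np.zeros((400,640),bool);m[b[1]:b[3],b[0]:b[2]]=1;m&=(p.min(2)>th)&(abs(W[...,2]-.005)<.006)
    q=W[m][:,:2]; r=cv2.minAreaRect((q*1000).astype(np.float32)); return m.sum(),np.round(r[0],1),np.round(r[1],1),round(r[2],1)
E
python3 - <<'E'
from h import *
z=np.load('w2.npz');W,p=z['W'],z['p']
print(outline(W,p,(515,120,630,228),150)); print(outline(W,p,(383,130,475,215),90)); 
w=np.load('w1.npz');print(outline(w['W'],w['p'],(412,112,495,195),100),outline(w['W'],w['p'],(315,120,385,188),90),)
for n,f in [('w1',(138,128,196,188)),('w2',(138,135,215,212))]:
  z=np.load(n+'.npz');print(fit(z['W'],z['p'],f,-.01,.015,1))
E
```

```text
(np.int64(646), array([ 484. , -249.4]), array([57.2, 93.4]), 52.8)
(np.int64(1147), array([490.4, -66.6]), array([71.7, 70.8]), 66.3)
(np.int64(342), array([ 484.3, -249.7]), array([56.7, 92.8]), 53.3) (np.int64(347), array([485.4, -67.9]), array([64.3, 63.5]), 65.8)
(1620, 'z', np.float64(0.0048), 'mean', array([0.4848, 0.2504]), 'rect', array([483.5, 253. ]), array([83.2, 78.5]), 2.1)
(3082, 'z', np.float64(0.0049), 'mean', array([0.485 , 0.2502]), 'rect', array([482.3, 252.1]), array([87.3, 78.1]), 62.6)
```

Call:
send_rows(
  travel=[
    [-27, 44, 0],
    [-22, 47, 0],
    [-17, 49, 0],
    [-11, 50, 0],
    [-5, 51, 0],
  ],
  spin=[6.3, 6.3, 6.3, 6.3, 6.3],
)

```text
t: 11.32
ee_pos: [0.524, -0.1568, 0.1313]
eef_rot: [[0.913, -0.409, -0.003], [-0.409, -0.913, 0.0], [-0.003, 0.001, -1.0]]
ft_force: [0.7, -0.4, -1.1]
finger_gap: 0.0432
```

Call:
send_rows(
  travel=[
    [0, 52, 0],
    [6, 51, 0],
    [0, 0, 0],
    [0, 0, 0],
  ],
  spin=[6.3, 6.3, 0, 0],
)

```text
t: 11.82
ee_pos: [0.484, -0.2492, 0.1317]
eef_rot: [[0.804, -0.595, -0.002], [-0.595, -0.804, 0.002], [-0.002, -0.0, -1.0]]
ft_force: [-0.4, 0.3, -1.8]
finger_gap: 0.0436
```

```bash
python3 - <<'E'
from h import *
plan(.4837,-.25,.04,-36.6)
E
```

```text
t 11.82 q [  26.   39.   -6.  107.    6.   34. -110.] pos [ 0.484  -0.2492  0.1317] yaw -36.5 tilt 0.14
[[0.1, 0.4, 45.9], [0.1, 0.4, 45.9]] [0.05, 0.05]
```

Call:
send_rows(
  travel=[
    [0, 0, 40],
    [0, 0, 40],
    [0, 0, 26],
    [0, 0, 4],
    [0, 0, 0],
  ],
  spin=[0, 0, 0, 0, 0],
)

```text
t: 12.45
ee_pos: [0.4853, -0.2492, 0.023]
eef_rot: [[0.805, -0.594, 0.0], [-0.594, -0.805, 0.001], [0.0, -0.001, -1.0]]
ft_force: [0.3, -0.5, -1.3]
finger_gap: 0.0436
```

Call:
send_rows(
  travel=[
    [0, 0, 0],
  ],
  spin=[0],
)

```text
t: 12.58
ee_pos: [0.4856, -0.2502, 0.0239]
eef_rot: [[0.804, -0.595, 0.002], [-0.595, -0.804, -0.001], [0.002, -0.001, -1.0]]
ft_force: [0.0, 0.3, -0.3]
finger_gap: 0.0437
```

```bash
python3 - <<'E'
from h import *
plan(.4842,-.2495,.018,-37)
p,d=capture('scene');save('s10.png',p,(170,220,270,300),6)
E
```

```text
t 12.57 q [  25.   49.   -4.  111.    8.   20. -112.] pos [ 0.4856 -0.2502  0.0239] yaw -36.5 tilt 0.12
[[-1.5, 0.3, 5.9]] [0.51]
```

View pics/s10.png

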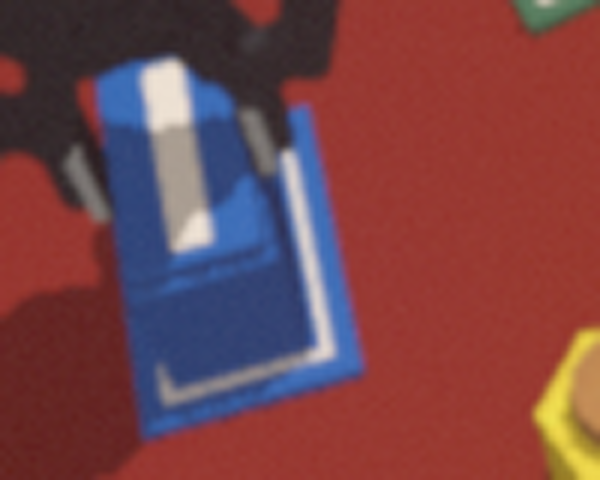

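Call:
send_rows(
  travel=[
    [-1, 0, 5],
    [0, 0, 1.5],
    [0, 0, 0],
  ],
  spin=[0.5, 0, 0],
)

```text
t: 13.0
ee_pos: [0.4848, -0.25, 0.0184]
eef_rot: [[0.798, -0.603, 0.003], [-0.603, -0.798, -0.001], [0.003, -0.001, -1.0]]
ft_force: [-2.3, 2.2, 16.5]
finger_gap: 0.0435
```

Call:
send_rows(
  travel=[
    [0, 0, -0.5],
    [0, 0, 0],
  ],
  spin=[0, 0],
)

```text
t: 13.25
ee_pos: [0.4848, -0.25, 0.0184]
eef_rot: [[0.798, -0.603, 0.003], [-0.603, -0.798, -0.001], [0.003, -0.001, -1.0]]
ft_force: [-1.1, 1.9, 11.8]
finger_gap: 0.0434
```

Call:
send_rows(
  travel=[
    [0, 0, 0],
    [0, 0, 0],
    [0, 0, 0],
    [0, 0, 0],
  ],
  spin=[0, 0, 0, 0],
  claw=-1,
)

```text
t: 13.75
ee_pos: [0.4836, -0.2496, 0.0166]
eef_rot: [[0.798, -0.602, -0.0], [-0.602, -0.798, 0.0], [-0.0, 0.0, -1.0]]
ft_force: [-0.7, 0.1, 0.2]
finger_gap: 0.0851
```

Call:
send_rows(
  travel=[
    [0, 0, -20],
    [0, 0, -50],
    [0, 0, -55],
    [0, 0, -55],
    [0, 0, 0],
  ],
  spin=[0, 0, 0, 0, 0],
)

```text
t: 14.38
ee_pos: [0.4867, -0.251, 0.201]
eef_rot: [[0.798, -0.603, 0.009], [-0.603, -0.798, -0.004], [0.009, -0.002, -1.0]]
ft_force: [-0.6, -0.2, -0.9]
finger_gap: 0.0855
```

```bash
python3 - <<'E'
from h import *
p,d,W,o=wristcap();save('w11.png',p)
print(o['ee_pos'],fit(W,p,(220,60,410,312),.064,.075))
plan(.649,-.231,.20,43)
print('honey',fit(W,p,(0,0,400,230),.067,.08))
E
```

```text
[ 0.48665677 -0.25097588  0.20097579] (2891, 'z', np.float64(0.0685), 'mean', array([ 0.4866, -0.2523]), 'rect', array([ 485.6, -251.5]), array([42. , 79.2]), 53.1)
t 14.43 q [  26.   33.   -6.  104.    5.   43. -110.] pos [ 0.4848 -0.2502  0.1986] yaw -37.0 tilt 0.25
[[14.9, -14.3, -0.2], [17.2, -11.5, -0.2], [18.9, -8.3, -0.2], [20.1, -4.9, -0.2], [20.6, -1.3, -0.2]] [-10.01, -10.01, -10.01, -10.01, -10.01]
[[20.5, 2.3, -0.2], [19.8, 5.8, -0.2], [18.5, 9.2, -0.2]] [-10.01, -10.01, -10.01]
honey (2801, 'z', np.float64(0.0686), 'mean', array([ 0.4863, -0.2522]), 'rect', array([ 485.4, -251.3]), array([41.6, 78.4]), 52.9)
```

View pics/w11.png

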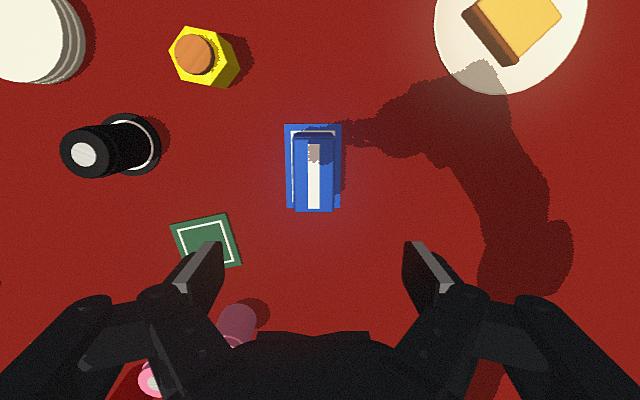

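Call:
send_rows(
  travel=[
    [40, 19, 0],
    [40, 19, 0],
    [40, 19, 0],
    [0, 0, 0],
    [0, 0, 0],
  ],
  spin=[-6.6, -6.6, -6.6, 0, 0],
)

```text
t: 15.05
ee_pos: [0.5567, -0.3577, 0.1948]
eef_rot: [[0.955, -0.296, -0.003], [-0.296, -0.955, 0.003], [-0.004, -0.001, -1.0]]
ft_force: [0.9, 0.3, 0.5]
finger_gap: 0.0855
```

```bash
python3 - <<'E'
from h import *
p,d,W,o=wristcap();save('w12.png',p);np.savez('w12.npz',W=W,p=p)
print('lid',fit(W,p,(200,0,450,260),.066,.08));print('body',fit(W,p,(200,0,450,260),.053,.08))
plan(.649,-.231,.012,-17)
E
```

```text
lid (1183, 'z', np.float64(0.0686), 'mean', array([ 0.5033, -0.2634]), 'rect', array([ 500.1, -262.4]), array([41.8, 44.1]), 53.6)
body (1519, 'z', np.float64(0.0683), 'mean', array([ 0.5055, -0.2658]), 'rect', array([ 500.8, -263. ]), array([46. , 46.1]), 53.7)
t 15.1 q [ 35.  43. -12.  82.  10.  56. -87.] pos [ 0.5568 -0.3574  0.1954] yaw -17.2 tilt 0.21
[[10.1, -29.6, 36.7], [10.2, -29.6, 36.7], [10.2, -29.6, 36.7], [10.2, -29.6, 36.7], [10.2, -29.6, 36.7]] [-0.04, -0.04, -0.04, -0.04, -0.04]
```

View pics/w12.png

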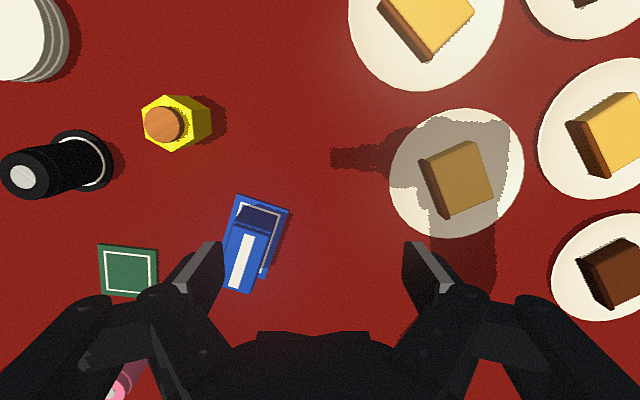

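Call:
send_rows(
  travel=[
    [17, -49, 0],
    [17, -49, 0],
    [17, -49, 0],
    [0, 0, 0],
    [0, 0, 0],
  ],
  spin=[0, 0, 0, 0, 0],
)

```text
t: 15.72
ee_pos: [0.6493, -0.2333, 0.1966]
eef_rot: [[0.955, -0.295, -0.002], [-0.295, -0.955, -0.001], [-0.001, 0.001, -1.0]]
ft_force: [0.1, -0.5, -0.7]
finger_gap: 0.0851
```

```bash
python3 - <<'E'
from h import *
p,d,W,o=wristcap();save('w13.png',p,(220,60,420,210),4);np.savez('w13.npz',W=W,p=p)
print('lid',fit(W,p,(200,0,420,220),.066,.08));print('body',fit(W,p,(200,0,420,220),.053,.08))
plan(.649,-.231,.012,-17)
E
```

```text
lid (907, 'z', np.float64(0.0714), 'mean', array([ 0.6503, -0.2319]), 'rect', array([ 649.9, -231.3]), array([34.3, 34.4]), 73.2)
body (1848, 'z', np.float64(0.0631), 'mean', array([ 0.6517, -0.2323]), 'rect', array([ 649.8, -231.8]), array([49.9, 55.2]), 71.3)
t 15.78 q [ 21.  45. -11.  77.   9.  59. -98.] pos [ 0.6489 -0.2346  0.1966] yaw -17.3 tilt 0.12
[[-0.3, -0.9, 46.2], [-0.3, -0.9, 46.2], [-0.3, -0.9, 46.2], [-0.2, -0.9, 46.2]] [-0.07, -0.07, -0.07, -0.07]
```

View pics/w13.png

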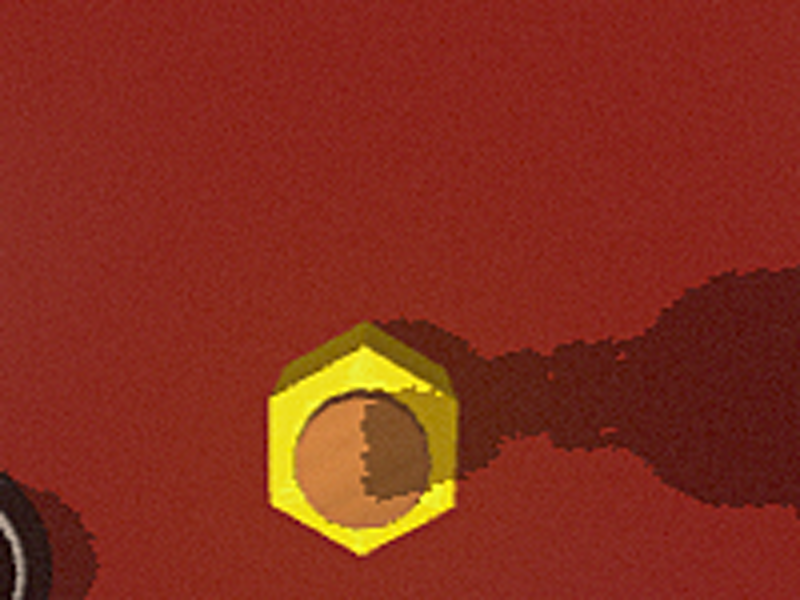

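Flats are square to the jaws (vertical image edges at columns 270/457). Descend and grip.

Call:
send_rows(
  travel=[
    [0, -1, 46],
    [0, -1, 46],
    [0, -1, 46],
    [0, 0, 46],
    [0, 0, 0],
  ],
  spin=[0, 0, 0, 0, 0],
)

```text
t: 16.4
ee_pos: [0.6464, -0.2316, 0.0092]
eef_rot: [[0.955, -0.298, -0.009], [-0.298, -0.955, 0.001], [-0.009, 0.001, -1.0]]
ft_force: [-1.1, -0.4, 0.1]
finger_gap: 0.0854
```

Call:
send_rows(
  travel=[
    [0, 0, 0],
    [0, 0, 0],
  ],
  spin=[0, 0],
)

```text
t: 16.65
ee_pos: [0.653, -0.2319, 0.0156]
eef_rot: [[0.955, -0.297, 0.004], [-0.297, -0.955, -0.002], [0.005, 0.0, -1.0]]
ft_force: [0.2, 0.6, 0.7]
finger_gap: 0.0855
```

Call:
send_rows(
  travel=[
    [-2, 0, 2],
    [0, 0, 0],
  ],
  spin=[0, 0],
)

```text
t: 16.9
ee_pos: [0.6492, -0.2304, 0.0114]
eef_rot: [[0.955, -0.296, 0.0], [-0.296, -0.955, -0.0], [0.0, 0.0, -1.0]]
ft_force: [0.3, -0.7, -0.6]
finger_gap: 0.0853
```

Call:
send_rows(
  travel=[
    [0, 0, 0],
    [0, 0, 0],
    [0, 0, 0],
    [0, 0, 0],
  ],
  spin=[0, 0, 0, 0],
  claw=1,
)

```text
t: 17.4
ee_pos: [0.6497, -0.2308, 0.0112]
eef_rot: [[0.955, -0.296, 0.001], [-0.296, -0.955, -0.001], [0.001, 0.0, -1.0]]
ft_force: [-0.6, -0.6, 3.7]
finger_gap: 0.0484
```

Call:
send_rows(
  travel=[
    [0, 0, -10],
    [0, 0, -30],
    [0, 0, -40],
    [0, 0, -40],
    [0, 0, 0],
  ],
  spin=[0, 0, 0, 0, 0],
)

```text
t: 18.02
ee_pos: [0.6517, -0.2307, 0.1344]
eef_rot: [[0.955, -0.296, 0.007], [-0.296, -0.955, -0.002], [0.007, -0.0, -1.0]]
ft_force: [-0.2, -0.8, -3.6]
finger_gap: 0.0481
```

```bash
python3 - <<'E'
from h import *
p,d,W,o=wristcap();save('w14.png',p)
print(o['ee_pos'],o['ft_force'],o['finger_gap'],fit(W,p,(250,190,400,340),.185,.21))
plan(.483,.2525,.135,0)
E
```

```text
[ 0.65173082 -0.23068191  0.13444592] [-0.21270252 -0.81508295 -3.61047566] 0.048063061162583534 (4926, 'z', np.float64(0.1945), 'mean', array([ 0.654 , -0.2326]), 'rect', array([ 651.8, -232. ]), array([35.4, 35.4]), 44.5)
t 18.07 q [  21.   49.  -11.   81.   10.   51. -100.] pos [ 0.6497 -0.2302  0.1318] yaw -17.2 tilt 0.11
[[-33.6, -45.7, -0.4], [-32.0, -46.8, -0.4], [-30.4, -47.9, -0.4], [-28.8, -48.9, -0.4], [-27.2, -49.8, -0.4]] [-1.91, -1.91, -1.91, -1.91, -1.91]
[[-25.5, -50.7, -0.4], [-23.8, -51.5, -0.4], [-22.1, -52.3, -0.4], [-20.3, -53.0, -0.4]] [-1.91, -1.91, -1.91, -1.91]
```

View pics/w14.png

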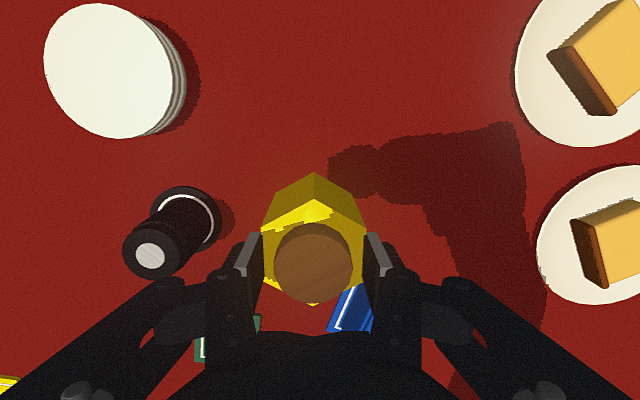

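Call:
send_rows(
  travel=[
    [-34, -46, 0],
    [-32, -47, 0],
    [-30, -48, 0],
    [-29, -49, 0],
    [-27, -50, 0],
  ],
  spin=[-1.9, -1.9, -1.9, -1.9, -1.9],
)

```text
t: 18.7
ee_pos: [0.5545, 0.0403, 0.129]
eef_rot: [[0.991, -0.133, -0.004], [-0.133, -0.991, -0.0], [-0.004, 0.001, -1.0]]
ft_force: [0.4, 0.2, -2.3]
finger_gap: 0.0481
```

Call:
send_rows(
  travel=[
    [-26, -51, 0],
    [-24, -52, 0],
    [-22, -52, 0],
    [-20, -53, 0],
    [0, 0, 0],
  ],
  spin=[-1.9, -1.9, -1.9, -1.9, 0],
)

```text
t: 19.32
ee_pos: [0.4788, 0.2609, 0.1294]
eef_rot: [[1.0, 0.009, -0.004], [0.009, -1.0, 0.004], [-0.004, -0.004, -1.0]]
ft_force: [-0.4, -1.4, -2.5]
finger_gap: 0.0485
```

Call:
send_rows(
  travel=[
    [0, 0, 0],
    [0, 0, 0],
  ],
  spin=[0, 0],
)

```text
t: 19.58
ee_pos: [0.4831, 0.2518, 0.13]
eef_rot: [[1.0, -0.005, -0.001], [-0.005, -1.0, -0.002], [-0.001, 0.002, -1.0]]
ft_force: [0.0, -0.9, -2.0]
finger_gap: 0.0484
```

```bash
python3 - <<'E'
from h import *
plan(.483,.2525,.025,0)
z=np.load('w2.npz');W,p=z['W'],z['p']
m=np.zeros((400,640),bool);m[135:212,138:215]=1
hsv=cv2.cvtColor(p,cv2.COLOR_RGB2HSV);m&=(W[...,2]>.002)&(W[...,2]<.01)&(p[...,1]>130)
c,_=cv2.findContours(m.astype(np.uint8),0,1)[0:2];c=max(c,key=cv2.contourArea)[:,0]
q=W[c[:,1],c[:,0]]; h=cv2.convexHull((q[:,:2]*1000).astype(np.float32));M=cv2.moments(h);print('hex',M['m10']/M['m00'],M['m01']/M['m00'],M['m00'],cv2.minEnclosingCircle(h))
E
```

```text
t 19.57 q [ -27.   39.  -10.  107.   11.   35. -133.] pos [0.4831 0.2518 0.13  ] yaw -0.3 tilt 0.15
[[-0.0, -0.3, 52.5], [-0.0, -0.3, 52.5]] [-0.14, -0.14]
hex 483.8326259048725 251.75799774034274 4782.664171006065 ((484.1147155761719, 251.65670776367188), 42.12701416015625)
```

Call:
send_rows(
  travel=[
    [1, 0, 40],
    [0, 0, 40],
    [0, 0, 25],
    [0, 0, 4],
    [0, 0, 0],
  ],
  spin=[0, 0, 0, 0, 0],
)

```text
t: 20.2
ee_pos: [0.4847, 0.2535, 0.0222]
eef_rot: [[1.0, -0.004, 0.001], [-0.004, -1.0, -0.0], [0.001, 0.0, -1.0]]
ft_force: [0.3, 0.1, -3.3]
finger_gap: 0.0483
```

Call:
send_rows(
  travel=[
    [0, 0, 0],
  ],
  spin=[0],
)

```text
t: 20.32
ee_pos: [0.4851, 0.2542, 0.0229]
eef_rot: [[1.0, -0.003, 0.002], [-0.003, -1.0, 0.001], [0.002, -0.001, -1.0]]
ft_force: [-0.7, -0.2, -3.4]
finger_gap: 0.0482
```

```bash
python3 - <<'E'
from h import *
plan(.484,.252,.017,0)
p,d=capture('side');save('s15.png',p,(250,240,370,350),6)
E
```

```text
t 20.32 q [ -29.   49.   -6.  111.   14.   21. -136.] pos [0.4851 0.2542 0.0229] yaw -0.2 tilt 0.13
[[-1.1, 2.2, 5.9]] [-0.16]
```

View pics/s15.png

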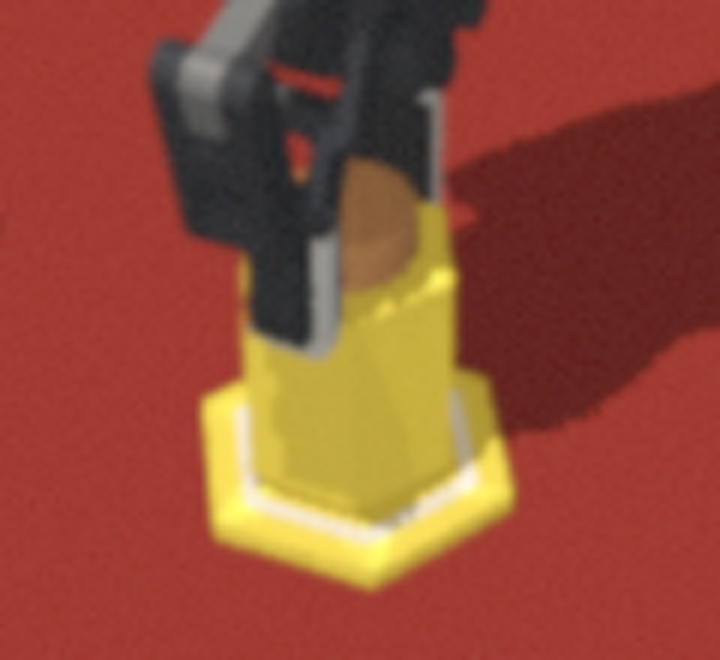

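Centred over the hex mat; lower.

Call:
send_rows(
  travel=[
    [-1, 2, 4.5],
    [0, 0, 1],
    [0, 0, 0],
  ],
  spin=[0, 0, 0],
)

```text
t: 20.75
ee_pos: [0.483, 0.2519, 0.0163]
eef_rot: [[1.0, -0.002, -0.0], [-0.002, -1.0, -0.0], [-0.0, 0.0, -1.0]]
ft_force: [0.0, 0.2, -3.1]
finger_gap: 0.0478
```

Call:
send_rows(
  travel=[
    [0, 0, 1],
    [0, 0, 0],
  ],
  spin=[0, 0],
)

```text
t: 21.0
ee_pos: [0.4831, 0.252, 0.0162]
eef_rot: [[1.0, -0.002, 0.0], [-0.002, -1.0, -0.0], [0.0, 0.0, -1.0]]
ft_force: [-0.7, -1.8, 5.8]
finger_gap: 0.0484
```

Call:
send_rows(
  travel=[
    [0, 0, 0],
    [0, 0, 0],
    [0, 0, 0],
    [0, 0, 0],
  ],
  spin=[0, 0, 0, 0],
  claw=-1,
)

```text
t: 21.5
ee_pos: [0.4831, 0.2521, 0.0152]
eef_rot: [[1.0, -0.002, 0.0], [-0.002, -1.0, 0.0], [0.0, -0.0, -1.0]]
ft_force: [0.1, 0.8, -0.2]
finger_gap: 0.0853
```

Call:
send_rows(
  travel=[
    [0, 0, -20],
    [0, 0, -50],
    [0, 0, -55],
    [0, 0, -55],
    [0, 0, 0],
  ],
  spin=[0, 0, 0, 0, 0],
)

```text
t: 22.12
ee_pos: [0.4858, 0.2538, 0.1995]
eef_rot: [[1.0, -0.003, 0.008], [-0.003, -1.0, 0.005], [0.008, -0.005, -1.0]]
ft_force: [0.5, 0.5, 0.2]
finger_gap: 0.0853
```

```bash
python3 - <<'E'
from h import *
p,d,W,o=wristcap();save('w16.png',p)
print(o['ee_pos'],'honey',fit(W,p,(220,60,410,312),.072,.085))
plan(.6567,.245,.20,60.5)
print('tea',fit(W,p,(250,0,450,80),.079,.09))
E
```

```text
[0.48580583 0.25379502 0.19950578] honey (1239, 'z', np.float64(0.0774), 'mean', array([0.3751, 0.1726]), 'rect', array([373.6, 173.4]), array([49.5, 40.5]), 4.4)
t 22.18 q [ -25.   33.  -12.  104.    9.   44. -132.] pos [0.4842 0.2526 0.1971] yaw -0.1 tilt 0.25
[[28.8, 1.2, -0.5], [28.1, 6.2, -0.5], [26.6, 11.1, -0.5], [24.2, 15.6, -0.5], [21.1, 19.6, -0.5]] [-10.11, -10.11, -10.11, -10.11, -10.11]
[[17.4, 23.0, -0.5]] [-10.11]
tea (825, 'z', np.float64(0.0814), 'mean', array([0.6373, 0.2455]), 'rect', array([634.5, 249.3]), array([47.2, 20.4]), 89.1)
```

View pics/w16.png

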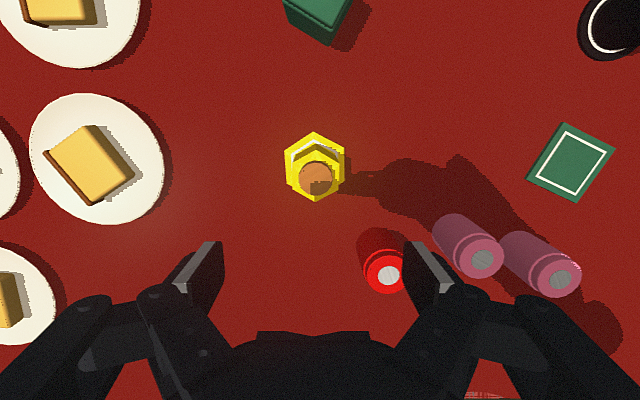

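Call:
send_rows(
  travel=[
    [29, 1, 0],
    [28, 6, 0],
    [27, 11, 0],
    [24, 16, 0],
    [21, 20, 0],
  ],
  spin=[-10.1, -10.1, -10.1, -10.1, -10.1],
)

```text
t: 22.8
ee_pos: [0.6272, 0.2447, 0.1928]
eef_rot: [[0.633, 0.774, -0.004], [0.774, -0.633, -0.002], [-0.004, -0.002, -1.0]]
ft_force: [-0.1, -0.4, 0.5]
finger_gap: 0.0855
```

Call:
send_rows(
  travel=[
    [17, 23, 0],
    [0, 0, 0],
    [0, 0, 0],
  ],
  spin=[-10.1, 0, 0],
)

```text
t: 23.18
ee_pos: [0.6545, 0.2439, 0.1935]
eef_rot: [[0.493, 0.87, -0.003], [0.87, -0.493, -0.001], [-0.002, -0.003, -1.0]]
ft_force: [-1.0, 0.7, 0.4]
finger_gap: 0.0852
```

```bash
python3 - <<'E'
from h import *
p,d,W,o=wristcap();save('w17.png',p)
print('tea',fit(W,p,(220,60,410,250),.076,.09))
plan(.6567,.245,.014,60.5)
E
```

```text
tea (2460, 'z', np.float64(0.0815), 'mean', array([0.6576, 0.2469]), 'rect', array([657.2, 246.1]), array([49.1, 50. ]), 60.0)
t 23.23 q [-11.  48. -29.  75.  23.  64. -71.] pos [0.6544 0.2442 0.1941] yaw 60.5 tilt 0.16
[[0.5, 0.4, 45.0], [0.5, 0.4, 45.0], [0.5, 0.4, 45.0], [0.5, 0.4, 45.0]] [-0.0, -0.0, -0.0, -0.0]
```

View pics/w17.png

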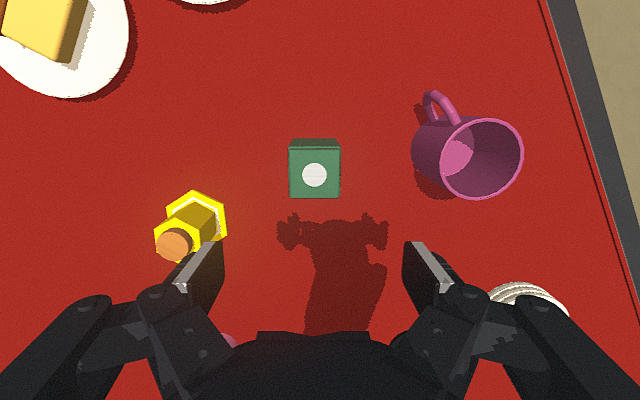

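Call:
send_rows(
  travel=[
    [1, 1, 45],
    [1, 0, 45],
    [1, 0, 45],
    [0, 0, 45],
    [0, 0, 0],
  ],
  spin=[0, 0, 0, 0, 0],
)

```text
t: 23.85
ee_pos: [0.6543, 0.2446, 0.0117]
eef_rot: [[0.492, 0.871, -0.008], [0.871, -0.492, -0.004], [-0.008, -0.005, -1.0]]
ft_force: [-0.4, 0.3, 0.7]
finger_gap: 0.0855
```

Call:
send_rows(
  travel=[
    [0, 0, 0],
    [0, 0, 0],
  ],
  spin=[0, 0],
)

```text
t: 24.1
ee_pos: [0.66, 0.247, 0.0181]
eef_rot: [[0.493, 0.87, 0.004], [0.87, -0.493, 0.002], [0.004, 0.002, -1.0]]
ft_force: [0.7, 0.7, 0.1]
finger_gap: 0.0854
```

```bash
python3 -c "
from h import *
plan(.657,.2458,.014,60.5)"
```

```text
t 24.1 q [-13.  59. -24.  81.  29.  46. -76.] pos [0.66   0.247  0.0181] yaw 60.5 tilt 0.25
[[-2.5, -2.1, 4.1]] [-0.05]
```

Call:
send_rows(
  travel=[
    [-1, -1, 1.5],
    [0, 0, 0],
  ],
  spin=[0, 0],
)

```text
t: 24.35
ee_pos: [0.6573, 0.2455, 0.0145]
eef_rot: [[0.493, 0.87, 0.001], [0.87, -0.493, 0.0], [0.0, 0.001, -1.0]]
ft_force: [0.9, -0.1, -0.6]
finger_gap: 0.0854
```

Call:
send_rows(
  travel=[
    [0, 0, 0],
    [0, 0, 0],
    [0, 0, 0],
    [0, 0, 0],
  ],
  spin=[0, 0, 0, 0],
  claw=1,
)

```text
t: 24.85
ee_pos: [0.6572, 0.246, 0.0141]
eef_rot: [[0.493, 0.87, 0.0], [0.87, -0.493, 0.001], [0.001, 0.0, -1.0]]
ft_force: [-0.1, 0.3, 2.7]
finger_gap: 0.0527
```

Call:
send_rows(
  travel=[
    [0, 0, -10],
    [0, 0, -30],
    [0, 0, -40],
    [0, 0, -40],
    [0, 0, 0],
  ],
  spin=[0, 0, 0, 0, 0],
)

```text
t: 25.48
ee_pos: [0.6595, 0.2468, 0.138]
eef_rot: [[0.493, 0.87, 0.007], [0.87, -0.493, 0.003], [0.006, 0.004, -1.0]]
ft_force: [-0.3, -0.4, -1.7]
finger_gap: 0.0528
```

```bash
python3 - <<'E'
from h import *
p,d,W,o=wristcap();save('w18.png',p)
print(o['ee_pos'],o['ft_force'],o['finger_gap'],fit(W,p,(250,190,400,340),.185,.22))
plan(.4852,-.0685,.14,65.8)
E
```

```text
[0.65945861 0.24681641 0.13796029] [-0.30191019 -0.41519938 -1.71209479] 0.05279707545160954 (16269, 'z', np.float64(0.2052), 'mean', array([0.664 , 0.2505]), 'rect', array([664.7, 245. ]), array([52.7, 69.5]), 60.7)
t 25.52 q [-11.  51. -28.  77.  25.  57. -73.] pos [0.6579 0.2458 0.1354] yaw 60.5 tilt 0.16
[[-59.8, 0.8, -0.8], [-59.8, -0.1, -0.8], [-59.8, -1.1, -0.8], [-59.7, -2.0, -0.8], [-59.7, -2.9, -0.8]] [-0.89, -0.89, -0.89, -0.89, -0.89]
[[-59.6, -3.9, -0.8]] [-0.89]
```

View pics/w18.png

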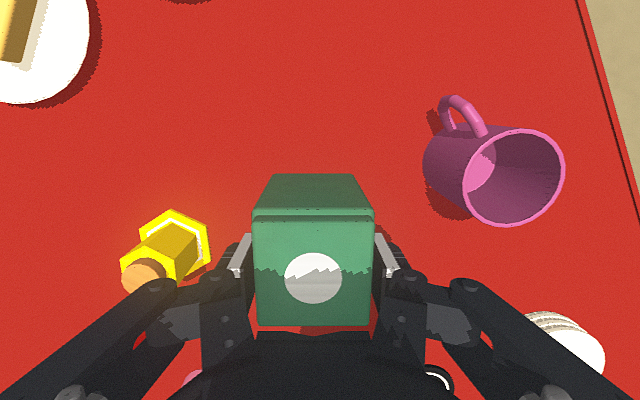

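Call:
send_rows(
  travel=[
    [-50, 1, 0],
    [-50, 0, 0],
    [-50, -1, 0],
    [-50, -2, 0],
    [-50, -2, 0],
  ],
  spin=[-0.8, -0.8, -0.8, -0.8, -0.8],
)

```text
t: 26.15
ee_pos: [0.5342, 0.0245, 0.1325]
eef_rot: [[0.431, 0.903, -0.003], [0.903, -0.431, -0.001], [-0.002, -0.002, -1.0]]
ft_force: [0.3, -1.3, -0.9]
finger_gap: 0.0524
```

Call:
send_rows(
  travel=[
    [-50, -3, 0],
    [-50, -3, 0],
    [0, 0, 0],
    [0, 0, 0],
    [0, 0, 0],
  ],
  spin=[-0.8, -0.6, 0, 0, 0],
)

```text
t: 26.78
ee_pos: [0.489, -0.06, 0.1336]
eef_rot: [[0.407, 0.913, 0.0], [0.913, -0.407, 0.001], [0.001, -0.0, -1.0]]
ft_force: [0.1, -0.7, -0.7]
finger_gap: 0.0526
```

```bash
python3 - <<'E'
from h import *
p,d,W,o=wristcap();save('w19.png',p)
plan(.4852,-.0685,.024,65.8)
E
```

```text
t 26.82 q [ 20.  38. -30. 115.  32.  35. -55.] pos [ 0.489  -0.06    0.1336] yaw 66.0 tilt 0.05
[[-4.7, -0.0, 54.8], [-4.7, -0.0, 54.8]] [0.1, 0.1]
```

View pics/w19.png

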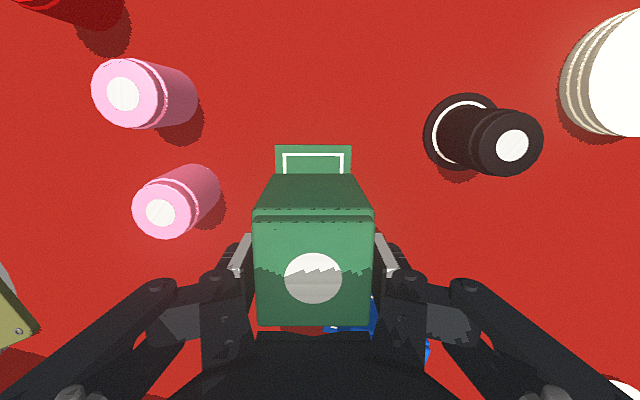

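Call:
send_rows(
  travel=[
    [-9, 0, 35],
    [0, 0, 40],
    [0, 0, 27],
    [0, 0, 5],
    [0, 0, 0],
  ],
  spin=[0, 0, 0, 0, 0],
)

```text
t: 27.45
ee_pos: [0.4854, -0.069, 0.0271]
eef_rot: [[0.408, 0.913, 0.001], [0.913, -0.408, 0.0], [0.0, 0.0, -1.0]]
ft_force: [-0.8, -0.4, -2.3]
finger_gap: 0.0527
```

Call:
send_rows(
  travel=[
    [0, 0, 0],
    [0, 0, 0],
  ],
  spin=[0, 0],
)

```text
t: 27.7
ee_pos: [0.4855, -0.0698, 0.0277]
eef_rot: [[0.409, 0.913, 0.002], [0.913, -0.409, -0.0], [0.001, 0.002, -1.0]]
ft_force: [-0.2, 0.4, -0.8]
finger_gap: 0.0528
```

```bash
python3 - <<'E'
from h import *
plan(.4852,-.0685,.0195,65.8)
p,d=capture('side');save('s20.png',p,(330,150,430,240),6)
E
```

```text
t 27.7 q [ 14.  47. -18. 120.  44.  19. -65.] pos [ 0.4855 -0.0698  0.0277] yaw 65.9 tilt 0.1
[[1.1, -0.8, 8.2]] [0.06]
```

View pics/s20.png

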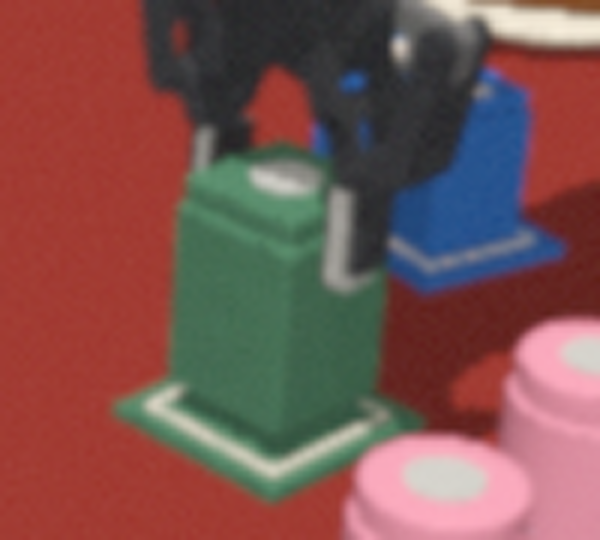

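Call:
send_rows(
  travel=[
    [1, -1, 6],
    [0, 0, 1.5],
    [0, 0, 0],
  ],
  spin=[0, 0, 0],
)

```text
t: 28.12
ee_pos: [0.4842, -0.0683, 0.0191]
eef_rot: [[0.409, 0.913, -0.0], [0.913, -0.409, -0.0], [-0.0, -0.0, -1.0]]
ft_force: [0.2, -0.1, -0.9]
finger_gap: 0.0527
```

Call:
send_rows(
  travel=[
    [0, 0, 1],
    [0, 0, 0],
  ],
  spin=[0, 0],
)

```text
t: 28.38
ee_pos: [0.4843, -0.0684, 0.019]
eef_rot: [[0.409, 0.913, 0.001], [0.913, -0.409, -0.0], [-0.0, 0.001, -1.0]]
ft_force: [-1.1, 0.6, 7.9]
finger_gap: 0.0526
```

Call:
send_rows(
  travel=[
    [0, 0, 0],
    [0, 0, 0],
    [0, 0, 0],
    [0, 0, 0],
  ],
  spin=[0, 0, 0, 0],
  claw=-1,
)

```text
t: 28.88
ee_pos: [0.4844, -0.0684, 0.0182]
eef_rot: [[0.409, 0.913, -0.0], [0.913, -0.409, -0.0], [-0.0, 0.0, -1.0]]
ft_force: [-1.0, -0.1, -0.2]
finger_gap: 0.0853
```

Call:
send_rows(
  travel=[
    [0, 0, -20],
    [0, 0, -50],
    [0, 0, -60],
    [0, 0, -60],
    [0, 0, -60],
  ],
  spin=[0, 0, 0, 0, 0],
)

```text
t: 29.5
ee_pos: [0.4838, -0.0685, 0.2702]
eef_rot: [[0.409, 0.913, -0.0], [0.913, -0.409, 0.0], [-0.0, -0.0, -1.0]]
ft_force: [0.6, -0.4, -0.2]
finger_gap: 0.0851
```

Call:
send_rows(
  travel=[
    [10, 0, -30],
    [15, 0, -30],
    [15, 0, 0],
    [15, 0, 0],
    [10, 0, 0],
  ],
  spin=[10, 10, 10, 10, 10],
)

```text
t: 30.12
ee_pos: [0.5285, -0.0223, 0.3282]
eef_rot: [[0.963, 0.269, -0.0], [0.269, -0.963, -0.0], [-0.0, -0.0, -1.0]]
ft_force: [0.5, 1.2, 0.2]
finger_gap: 0.0855
```

Call:
send_rows(
  travel=[
    [0, 0, 0],
    [0, 0, 0],
    [0, 0, 0],
    [0, 0, 0],
  ],
  spin=[10, 6, 0, 0],
)

```text
t: 30.62
ee_pos: [0.5282, -0.0229, 0.3282]
eef_rot: [[1.0, -0.0, -0.0], [-0.0, -1.0, -0.0], [-0.0, 0.0, -1.0]]
ft_force: [0.8, 0.1, 0.5]
finger_gap: 0.0854
```

```bash
python3 - <<'E'
from h import *
p,d,W,o=wristcap();save('w21.png',p);np.savez('w21.npz',p=p,W=W);print(o['ee_pos'])
for n in ['scene','side']: q,_=capture(n);save(n+'21.png',q)
E
```

```text
[ 0.52822752 -0.02292211  0.3281838 ]
```

View pics/w21.png

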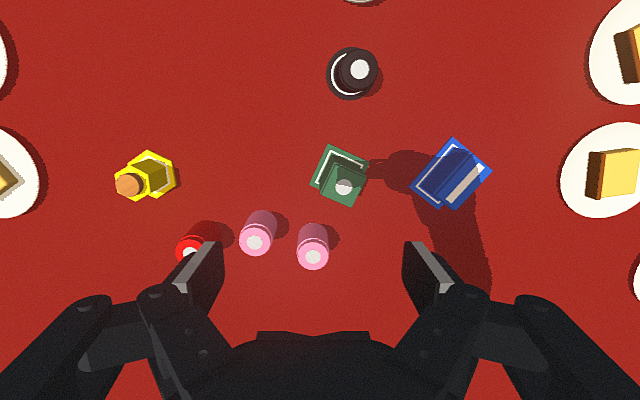

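View pics/scene21.png

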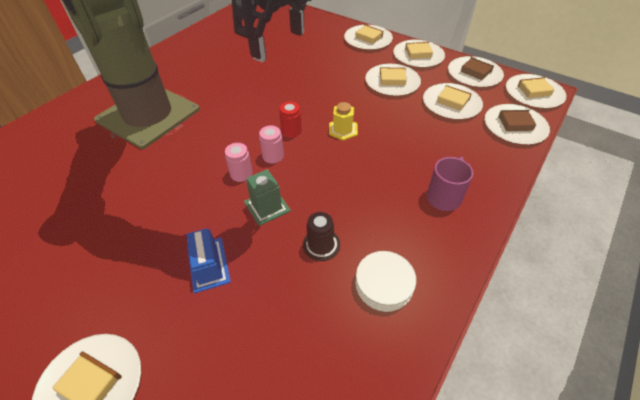

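View pics/side21.png

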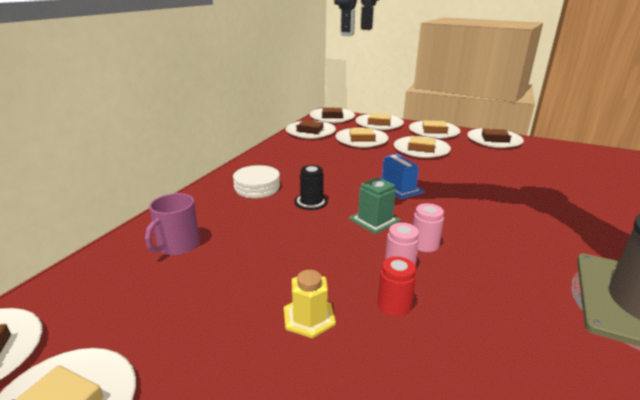

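```bash
python3 - <<'E'
from h import *
z=np.load('w21.npz');W,p=z['W'],z['p']
for k,b,zl,zh in [('coffee',(315,35,390,105),.076,.09),('tea',(300,135,380,215),.08,.095),('sweet',(405,125,500,215),.064,.075),('honeylid',(100,140,185,210),.071,.085),('honeybody',(100,140,185,210),.058,.085)]:
    print(k,*fit(W,p,b,zl,zh))
for k,b in [('round',(315,35,390,105)),('square',(300,135,380,215)),('obl',(405,125,500,215)),('hex',(100,140,185,210))]:
    print(k,*fit(W,p,b,.002,.01,1))
E
```

```text
coffee 1209 z 0.0825 mean [ 0.6431 -0.0842] rect [642.8 -84.3] [48.9 48.8] 0.8
tea 1166 z 0.0864 mean [ 0.4858 -0.0676] rect [484.6 -67.9] [50.5 50.1] 65.6
sweet 1475 z 0.0685 mean [ 0.4868 -0.25  ] rect [ 485.4 -250.4] [42.8 79.7] 53.2
honeylid 471 z 0.0763 mean [0.4842 0.2492] rect [483.8 250.5] [35.5 34.1] 89.9
honeybody 960 z 0.0703 mean [0.4861 0.2457] rect [484.1 250.3] [50.7 55.3] 88.7
round 674 z 0.0047 mean [ 0.639  -0.0673] rect [640.  -73.7] [76.5 57.1] 24.6
square 692 z 0.0047 mean [ 0.5049 -0.0613] rect [485.8 -67.7] [78.1 78. ] 65.7
obl 877 z 0.0046 mean [ 0.487  -0.2289] rect [ 484.8 -248.1] [ 69.9 108.5] 54.1
hex 641 z 0.0046 mean [0.4905 0.2381] rect [488.5 242.4] [78.2 63.4] 24.5
```

All four are within about 2.5 mm of their mat centres and square to them, with tops at the expected height on the mats. Handing in.

```bash
python3 -c "
from h import *
print(robot.finish_job())"
```

```text
the job is handed in; nothing more can be done
None
```

All four containers are on their own mats, and the job was handed in at about 31 s of the 104 s limit. `finish_job()` reports no verdict, so the checks below are my own.

The last wrist-camera check, with the gripper open and clear of everything, gave:

| Container | Distance from mat centre | Turn against mat |
|---|---|---|
| Coffee canister | about 2 mm | any way allowed |
| Tea tin | about 1 mm | within 1° |
| Sweetener box | about 1.5–2.5 mm | about 1° |
| Honey pot | about 1.5 mm | any way allowed |

The tops of all four sit about 5 mm higher than they did on the table, which matches the mat thickness. All four look upright in the final pictures.

- **Mat centres:** by the last check the containers hid most of each mat, and the fits to the visible part of the round and hex mats were unreliable. I measured against the mat centres found earlier, when the mats were in clear view.
- **Mug and plates:** they look in place in the final pictures. I did not measure them at the end.
- **One wrong move:** on the way to the honey pot I gave a sideways shift the wrong sign. The tool was about 0.19 m up, so it touched nothing, and I corrected it.
- **Forces:** the highest wrist force I saw reported was about 17 N, when the sweetener box was set down. Limits are 40 N for the arm pressing on something and 120 N at the wrist.

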